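Fetch the screwdriver from the tilt-out bin

ROBOT

A 6-joint arm with a two-finger parallel gripper is mounted at the origin on a cart in front of the work surface, level with it; the furniture and walls round the work are solid. World frame = base frame: x ahead of the robot, y to its left, z up, the work surface at z = 0. Lengths are in m, angles in rad, forces in N, time in s.
With the tool pointing down it reaches from about 0.3 to 0.875 m from the base axis. Payload 6.4 kg.
Tool frame: the origin (TCP) lies between the finger pads; the fingertips stand 22 mm ahead of it and the grasp point (between the pads) lies 3 mm ahead of it; z points along the fingers, y is the direction in which the jaws open and shut (so a half turn about z gives the same grasp; the last joint's range is limited). The gripper opens to 88 mm and grips with 3 to 60 N. Pads are 18 mm wide; open, the fingers measure 123 mm over their backs; the gripper's body (75 mm by 187 mm) begins 45 mm behind the grasp point.
Start: joints at [-1.554, 0.181, 1.607, -0, 1.354, -0.206], TCP at [0.127, -0.561, 0.261] pointing down, gripper open.
Joint ranges: [-2.99, 2.99], [-0.89, 2.07], [0.3, 2.58], [-1.14, 4.28], [0, 2.63], [-3.12, 3.12]. Speed limits (rad/s): [2.57, 2.57, 3.01, 3.14, 3.14, 3.14].

INTERFACE

Orientations are given as a 3x3 rotation matrix whose columns are the frame's x, y, z axes.
In Python, from rig import manip, imaging gives the robot as it stands.
- The arm moves only by the shell command python3 -m handwheel 'ROWS' [FORCE]. ROWS is JSON, a list of rows, each a list of 7 numbers: the turn, a rotation vector about the tool's x, y, z in rad, then the shift along the tool's x, y, z in m, then the finger opening in m, from 0 to 0.0881. In form: [[ax, ay, az, tx, ty, tz, hand], ...]. A call has 1 to 5 rows; each row shifts and turns the commanded pose from where the row before left it, along the tool's axes as they then stand; what a row does not reach is not made up. A row lasts 1/12 s, in which the tool goes at most 41.7 mm and 7.16 degrees, less where a joint would pass 70% of its speed; a pose out of reach is approached as far as the arm can. A call is refused whole if a number of a shift passes 0.0417 or a number of a turn 0.125, either way. A call with a gripper value outside its range is refused whole. The fingers move at their own pace and stop on an object; FORCE is the grip in N (left out, the last holds). Time passes only in rows, so rows that do not move let the fingers close. It gives the time, the measured TCP pose, the force and the opening at its end, in the units of the state.
- manip.state(): the state, without advancing time (a new reading comes with each control period).
- imaging.read_camera(name): name is "scene" or "top" or "wrist"; returns a dict with "pixels" (420x560x3 uint8, blue, green, red), "range_z" (420x560 float32, m along the optical axis (not along the pixel's ray), 0 where there is no reading), "fx", "fy", "cx", "cy" (pixels), "world_from_camera" (4x4, takes a point from camera to world coordinates). Camera axes: x right, y down, z forward; pixel columns grow to the right and rows downward; lengths in m; the calibration is good to about 2 mm. A picture is of the moment at which its call begins.
- manip.hand_in(): hands the job in, once; it reports no verdict.
The state is a dict: "t": time; "qpos": joint angles; "joint_velocities": joint speeds; "effort": joint torques, N m; "tcp_pos": TCP position; "tcp_rot": TCP orientation; "contact_force": force on the tool from outside, world axes, zero at the start; "wrist_torque": the same for the moment, N m; "grip_width": finger opening in m.
Only numpy, scipy, OpenCV 4.12 (cv2) and the standard library are available. Lean on these libraries where they do the work, as an engineer would, in place of code of your own. Each camera call takes 0.05 s, during which the arm holds its last target.

TASK

Tip forward the tilt-out bin that holds the yellow-handled screwdriver until it is fully open, take the screwdriver out and lay it flat in the steel tray without dropping it, then tilt that bin fully shut again. Leave the punch in the other bin, that bin shut, and the things around where they are.

Things in the scene. Friction and masses are not known exactly. Their poses are not given: they have to be found in the camera images.
- rack: Fixed grey rack, 176 mm wide, 130 mm deep, 270 mm high, with two tilt-out bins side by side 80 mm apart. Origin on the bench under the middle of the pivot line; x points to its back (front is -x), y to its left bin, z up. The housing leans back 0.175 rad; its roof's front edge is 60 mm behind the origin and 260 mm up.
- bin_left (a joint): Hinge of the left tilt-out bin (+y side of the rack is left when the rack's yaw is 0). 0 = shut (leans back 0.175 rad with the rack), grows in rad as its top tips out to the rack's front; stop at 0.70 (front then leans 0.525 rad forward of vertical). Light (about 1.5 N at the knob); it balances between 0.4 and 0.6 (may stay put there): below it falls shut, above it falls open, and it stays so.
- bin_right (a joint): Hinge of the right tilt-out bin (+y side of the rack is left when the rack's yaw is 0). 0 = shut (leans back 0.175 rad with the rack), grows in rad as its top tips out to the rack's front; stop at 0.70 (front then leans 0.525 rad forward of vertical). Light (about 1.5 N at the knob); it balances between 0.4 and 0.6 (may stay put there): below it falls shut, above it falls open, and it stays so.
- bin_left_pivot (a point): Middle of the left bin's pivot line, 45 mm above the bench, at the lower edge of its front face; same axes as its knob. The bin turns about its y axis.
- bin_right_pivot (a point): The same point of the right bin.
- bin_left_knob (a point): Centre of the black ball knob (26 mm diameter, on a 10 mm stem) of the left bin: 60 mm out from the front face, 112 mm up the front from the pivot, so it moves on an arc of 127 mm radius about the pivot. Site axes: x into the bin, square to its front; y along the pivot; z up its front.
- bin_right_knob (a point): Centre of the black ball knob (26 mm diameter, on a 10 mm stem) of the right bin: 60 mm out from the front face, 112 mm up the front from the pivot, so it moves on an arc of 127 mm radius about the pivot. Site axes: x into the bin, square to its front; y along the pivot; z up its front.
- bin_left_inside (a point): Point in the middle of the left bin, 27 mm behind its front face and 80 mm up; tells which bin holds what. Bin: grey plastic, 74 mm wide, 52 mm deep, walls 4 mm; front 140 mm and back wall 144 mm high in the middle (154 mm at the sides), so tools come out along the front.
- bin_right_inside (a point): The same point of the right bin.
- screwdriver: Screwdriver, 193 mm, 0.08 kg: yellow handle 23 mm thick from y = +17 to +96 mm, steel shaft 6 mm thick to the tip at y = -93. Own y axis points along it to the handle's end; origin at mid-length, 11.5 mm to the -z side of its axis. It stands in either bin, tip down; with the bin open it leans over the lip about 0.25 rad further than the front, handle past it.
- screwdriver_handle (a point): On the screwdriver's axis inside the handle, 38 mm from the handle's end: the place to grip. Same axes as the screwdriver.
- screwdriver_middle (a point): On the screwdriver's axis at mid-length, 58 mm from the grip point (balance point: 11 mm from it). About 26 mm above the bench when the screwdriver lies in the tray.
- punch: Slim dark steel pin punch, 155 mm long, 11 mm thick, standing in the other bin. Stays there.
- tray: Fixed shallow steel tray, 104 (x) x 222 (y) mm outside, on a rubber foot: inner floor 15 mm and rim 27 mm above the bench, walls 3 mm thick. Origin at the centre of its underside; y is its long axis.
- black_pliers: Black-handled pliers, 210 mm, lying on the bench. Stays.
- bolt_box: Open card box of bolts, 65 x 85 x 45 mm. Stays.

How it is judged:
On the way, in this order (a step that is already met when the one before it is completed fails the run):
1. the bin with the screwdriver in it is tipped fully open (((distance between screwdriver_middle and bin_left_inside below 0.06 m and value of joint bin_left above 0.6 rad) or (distance between screwdriver_middle and bin_right_inside below 0.06 m and value of joint bin_right above 0.6 rad))), for 0.2 s.
2. the screwdriver lies flat in the tray, let go (x of screwdriver_middle in the frame of tray between -0.046 and 0.046 m and y of screwdriver_middle in the frame of tray between -0.03 and 0.03 m and height (world z) of screwdriver_middle below 0.032 m and angle between screwdriver's own y axis and vertical between 1.47 and 1.67 rad and contact force between the fingers and screwdriver below 0.1 N), for 0.2 s.
At the end, for the whole second after the job is handed in: The screwdriver lies at rest and level (within 0.1 rad) inside the tray's rim on its floor, let go; both bins are shut (under 0.06 rad) and the punch is still in its own bin, within 50 mm of where it stood (all of step 2 and linear speed of screwdriver below 0.02 m/s and value of joint each of bin_left, bin_right below 0.06 rad and distance of punch from where it was at the start of the episode below 0.05 m); the robot touches nothing.
It fails at once if the screwdriver is dropped: it falls freely by some 3 cm or more (contact force between the fingers and screwdriver below 0.1 N and linear speed of screwdriver above 0.8 m/s).
It fails at once if the bin with the punch is tipped open ((value of joint bin_left above 0.4 rad and distance between punch and bin_left_inside below 0.06 m) or (value of joint bin_right above 0.4 rad and distance between punch and bin_right_inside below 0.06 m)).
It fails at once if the pliers or the bolt box is moved more than 4 cm (distance of any of black_pliers, bolt_box from where it was at the start of the episode above 0.04 m).
It also fails if it takes over 72 s, if anything falls off the work surface, if the arm or the gripper's body presses on something with over 40 N, if the wrist force passes 120 N, or if a joint passes its speed limit or range.

## Working session

There is one attempt and no reset: what is moved stays moved. The work goes in short steps, Python scripts to look and compute and a shell command to move; the robot and the scene stay as the last step left them, time stands still between calls to the robot, and variables do not carry over. Pictures are saved under pics/ and viewed, and the job is handed in when it is done.

```bash
ls; mkdir -p pics; python3 - <<'E'
from rig import manip, imaging
import cv2
print(manip.state())
for n in ("scene","top","wrist"):
    d=imaging.read_camera(n); cv2.imwrite(f"pics/{n}0.png",d["pixels"]); print(n,d["fx"],d["cx"],d["cy"],d["world_from_camera"].round(3).tolist())
E
```

```text
pics
{'t': 0.0, 'qpos': array([-1.55429140e+00,  1.81542911e-01,  1.60798904e+00, -3.98899501e-05,
        1.35378679e+00, -2.06329258e-01]), 'joint_velocities': array([ 0.00028078,  0.00084904,  0.00098341, -0.00180309, -0.00041203,
       -0.00021991]), 'effort': array([ 9.48821289e-04, -4.33875203e+01, -3.41844499e+01,  7.03429291e-02,
        3.86509637e-02, -1.37513866e-04]), 'tcp_pos': array([ 0.12705305, -0.56028327,  0.25981821]), 'tcp_rot': array([[ 9.75273132e-01,  2.21002974e-01, -6.74368407e-05],
       [ 2.21002759e-01, -9.75271657e-01,  1.72521703e-03],
       [ 3.15508855e-04, -1.69746154e-03, -9.99998510e-01]]), 'contact_force': array([ 0.64903335, -0.40180141, -0.2502932 ]), 'wrist_torque': array([-0.01785237, -0.04162556,  0.00790145]), 'grip_width': 0.08753216408645043}
scene 478.1591875073854 279.05274397724463 209.04465878253336 [[-0.556, -0.603, 0.572, -0.158], [-0.831, 0.406, -0.38, 0.469], [-0.003, -0.687, -0.727, 0.979], [0.0, 0.0, 0.0, 1.0]]
top 480.942184676433 280.6392110950263 218.20385904152687 [[0.02, -0.993, 0.12, 0.368], [-1.0, -0.022, -0.02, 0.028], [0.023, -0.12, -0.993, 1.525], [0.0, 0.0, 0.0, 1.0]]
wrist 373.6900952578495 279.4628293972598 206.5447287721937 [[0.221, -0.934, -0.282, 0.199], [-0.975, -0.212, -0.063, -0.544], [-0.001, 0.289, -0.957, 0.384], [0.0, 0.0, 0.0, 1.0]]
```

View pics/scene0.png

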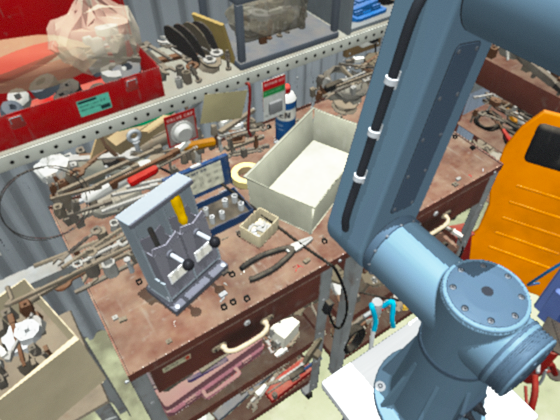

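View pics/top0.png

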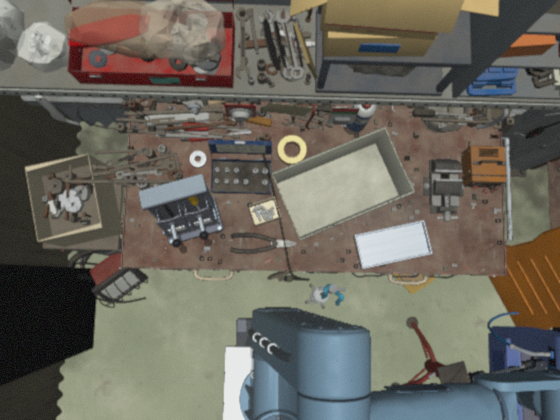

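```bash
cat > h.py <<'E'
from rig import manip, imaging
import numpy as np, cv2
def cam(n):
    return imaging.read_camera(n)
def pts(d):
    z=d["range_z"]; v,u=np.mgrid[:z.shape[0],:z.shape[1]]
    P=np.stack([(u-d["cx"])/d["fx"]*z,(v-d["cy"])/d["fy"]*z,z,np.ones_like(z)],-1)@d["world_from_camera"].T
    P=P[...,:3]; P[z==0]=np.nan; return P
def proj(d,p):
    c=np.linalg.inv(d["world_from_camera"])@np.r_[p,1]; return d["fx"]*c[0]/c[2]+d["cx"], d["fy"]*c[1]/c[2]+d["cy"]
def ray(d,u,v,h):
    M=d["world_from_camera"]; r=M[:3,:3]@[(u-d["cx"])/d["fx"],(v-d["cy"])/d["fy"],1]; o=M[:3,3]
    return o+r*(h-o[2])/r[2]
def crop(d,n,u0,v0,u1,v1,s):
    cv2.imwrite(f"pics/{n}.png",cv2.resize(d["pixels"][v0:v1,u0:u1],None,fx=s,fy=s,interpolation=cv2.INTER_CUBIC))
E
python3 - <<'E'
from h import *
s=cam("scene"); t=cam("top")
crop(s,"s1",90,150,330,330,3); crop(t,"t1",120,160,320,280,4); crop(t,"t2",340,200,450,290,5)
P=pts(t)
for (u,v) in [(144,190),(200,180),(207,195),(150,210),(194,199),(178,238),(204,229),(355,237),(428,222),(433,253),(362,269),(393,245),(393,262),(300,255)]: print((u,v),P[v,u].round(3))
P=pts(s)
for (u,v) in [(178,209),(153,236),(187,265),(213,241),(196,236),(176,185),(122,215)]: print("s",(u,v),P[v,u].round(3))
E
```

```text
(144, 190) [0.59  0.368 0.255]
(200, 180) [0.62  0.22  0.256]
(207, 195) [0.589 0.207 0.206]
(150, 210) [0.543 0.361 0.205]
(194, 199) [0.575 0.241 0.213]
(178, 238) [0.482 0.317 0.021]
(204, 229) [0.512 0.238 0.016]
(355, 237) [ 0.496 -0.236  0.029]
(428, 222) [ 0.552 -0.477 -0.   ]
(433, 253) [ 0.452 -0.49   0.002]
(362, 269) [ 0.397 -0.264 -0.002]
(393, 245) [ 0.474 -0.358  0.019]
(393, 262) [ 0.42  -0.356  0.025]
(300, 255) [ 0.438 -0.067 -0.005]
s (178, 209) [0.567 0.254 0.215]
s (153, 236) [0.553 0.325 0.184]
s (187, 265) [0.45  0.296 0.173]
s (213, 241) [0.474 0.221 0.176]
s (196, 236) [0.528 0.239 0.152]
s (176, 185) [0.594 0.238 0.259]
s (122, 215) [0.579 0.368 0.254]
```

View pics/s1.png

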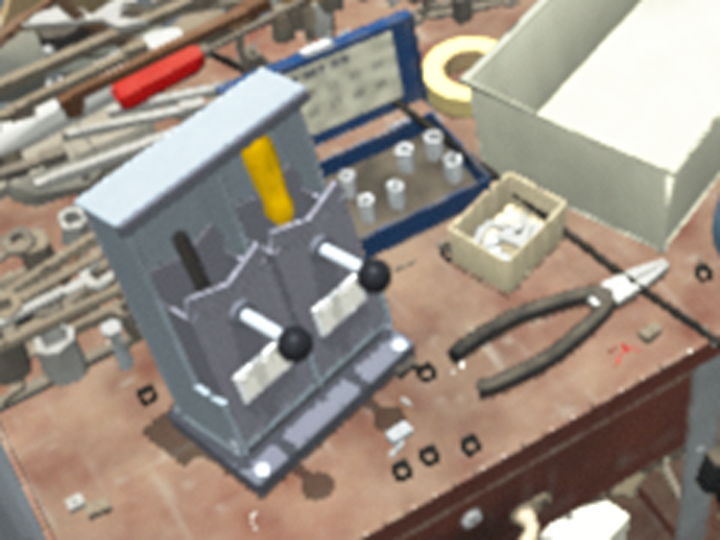

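View pics/t1.png

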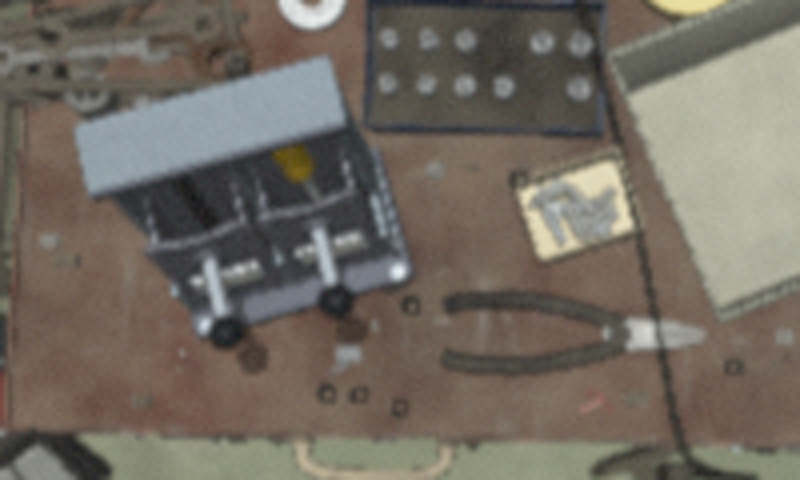

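View pics/t2.png

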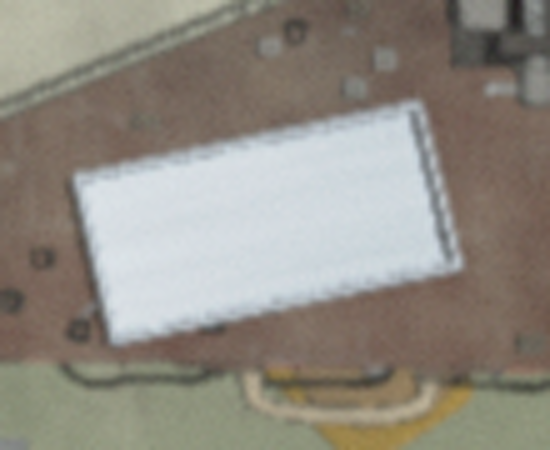

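```bash
python3 - <<'E'
from h import *
s=cam("scene"); t=cam("top")
def blob(d,u,v,r=9,th=60):
    p=d["pixels"][v-r:v+r+1,u-r:u+r+1].max(2); m=(p<th).astype(np.uint8)
    n,l,st,c=cv2.connectedComponentsWithStats(m); i=1+np.argmax(st[1:,4]); return c[i]+[u-r,v-r],st[i]
def tri(a,b):
    A=[];B=[]
    for d,(u,v) in ((s,a),(t,b)):
        M=d["world_from_camera"]; r=M[:3,:3]@[(u-d["cx"])/d["fx"],(v-d["cy"])/d["fy"],1]; r/=np.linalg.norm(r)
        Q=np.eye(3)-np.outer(r,r);A.append(Q);B.append(Q@M[:3,3])
    x=np.linalg.lstsq(np.vstack(A),np.hstack(B),rcond=None)[0]
    return x,[np.linalg.norm(A[i]@x-B[i]) for i in (0,1)]
K=[]
for nm,a,b in (("R",(215,241),(204,235)),("L",(188,264),(177,243))):
    pa,sa=blob(s,*a);pb,sb=blob(t,*b); x,e=tri(pa,pb);K.append(x); print(nm,pa,sa,pb,sb,x.round(4),e)
dy=K[1]-K[0]; print("sep",np.linalg.norm(dy), "yaw",np.arctan2(-dy[0],dy[1]))
# tray
px=t["pixels"]; m=((px.min(2)>170)).astype(np.uint8); m[:, :345]=0;m[:,445:]=0;m[:210]=0;m[285:]=0
c=max(cv2.findContours(m,0,1)[0],key=cv2.contourArea)[:,0]
w=np.array([ray(t,u,v,0.027)[:2] for u,v in c],np.float32); print(cv2.minAreaRect(w), cv2.boxPoints(cv2.minAreaRect(w)).tolist())
for uv in ((142.1,208.4),(207.1,191)): print("roof front",ray(t,*uv,0.26).round(4))
for uv in ((400,250),(220,270)): pass
E
```

```text
R [214.57446809 243.14893617] [ 4  6 10  9 47] [204.04081633 235.36734694] [ 5  6  9  8 49] [0.48   0.2165 0.16  ] [np.float64(0.0002699572554299088), np.float64(0.000269957255429867)]
L [188.75471698 265.86792453] [ 4  5 11 11 53] [176.78 242.94] [ 5  6  9  7 50] [0.4566 0.2921 0.1594] [np.float64(0.0008668428346122107), np.float64(0.0008668428346121633)]
sep 0.07910479276875142 yaw 0.3000294954686205
((0.4754786193370819, -0.35198765993118286), (0.10573030263185501, 0.21522760391235352), 13.26962947845459) [[0.3993239402770996, -0.25938141345977783], [0.44872596859931946, -0.4688625931739807], [0.5516332983970642, -0.4445939064025879], [0.502231240272522, -0.235112726688385]]
roof front [0.5398 0.3686 0.26  ]
roof front [0.5903 0.1994 0.26  ]
```

```bash
cat >> h.py <<'E'
from scipy.spatial.transform import Rotation as Ro
YR=0.295; EX=np.array([np.cos(YR),np.sin(YR),0]); EY=np.array([-np.sin(YR),np.cos(YR),0]); EZ=np.array([0,0,1.])
O=np.array([.507,.266,0]); PIV=O-.04*EY+.045*EZ
def rk(p): p=np.asarray(p)-O; return np.array([p@EX,p@EY,p[2]])
def wr(x,y,z): return O+x*EX+y*EY+z*EZ
def knob(q):
    f=.175-q; u=np.sin(f)*EX+np.cos(f)*EZ; o=-np.cos(f)*EX+np.sin(f)*EZ
    return PIV+.112*u+.06*o
def tool(yaw,al):   # tool x horizontal dir at yaw, tilted by al about tool y; z=sin(al)*dir - cos(al)*up
    d=np.array([np.cos(yaw),np.sin(yaw),0]); x=np.cos(al)*d+np.sin(al)*EZ; z=np.sin(al)*d-np.cos(al)*EZ
    return np.stack([x,np.cross(z,x),z],1)
def plan(wps,hand,p0=None,R0=None):
    s=manip.state(); p=s["tcp_pos"] if p0 is None else p0; R=s["tcp_rot"] if R0 is None else R0
    i=0
    for P,T in wps:
        T=R if T is None else T; P=np.asarray(P,float)
        w=Ro.from_matrix(R.T@T).as_rotvec()
        n=int(max(np.ceil(np.linalg.norm(w)/.12),np.ceil(np.linalg.norm(P-p)/.04),1))
        st=(P-p)/n
        for k in range(n):
            sh=R.T@st; print(i,"["+",".join("%.3f"%a for a in np.r_[w/n,sh])+f",{hand}]"); i+=1
            R=R@Ro.from_rotvec(w/n).as_matrix()
        p=P; R=T
def st():
    s=manip.state(); print(s["t"],s["tcp_pos"].round(4),s["tcp_rot"].round(3).tolist(),s["contact_force"].round(2),s["grip_width"],s["qpos"].round(2))
E
python3 - <<'E'
from h import *
T=tool(YR,.78)
k=knob(0); print(k,knob(.7),rk(k))
plan([((.42,-.25,.28),tool(YR,0)),((.40,.12,.28),T),(k-.07*T[:,2],T)],.088)
E
```

```text
[0.48075603 0.21621942 0.16573586] [0.41524206 0.19631193 0.1118435 ] [-0.03958348 -0.04        0.16573586]
0 [-0.000,-0.000,-0.007,0.032,-0.022,-0.002,0.088]
1 [-0.000,-0.000,-0.007,0.032,-0.021,-0.002,0.088]
2 [-0.000,-0.000,-0.007,0.032,-0.021,-0.002,0.088]
3 [-0.000,-0.000,-0.007,0.033,-0.021,-0.002,0.088]
4 [-0.000,-0.000,-0.007,0.033,-0.021,-0.002,0.088]
5 [-0.000,-0.000,-0.007,0.033,-0.021,-0.002,0.088]
6 [-0.000,-0.000,-0.007,0.033,-0.020,-0.002,0.088]
7 [-0.000,-0.000,-0.007,0.033,-0.020,-0.002,0.088]
8 [-0.000,-0.000,-0.007,0.033,-0.020,-0.002,0.088]
9 [-0.000,-0.000,-0.007,0.033,-0.020,-0.002,0.088]
10 [-0.000,-0.000,-0.007,0.034,-0.020,-0.002,0.088]
11 [0.000,0.078,0.000,0.009,-0.036,0.000,0.088]
12 [0.000,0.078,0.000,0.009,-0.036,0.001,0.088]
13 [0.000,0.078,0.000,0.009,-0.036,0.001,0.088]
14 [0.000,0.078,0.000,0.009,-0.036,0.002,0.088]
15 [0.000,0.078,0.000,0.008,-0.036,0.003,0.088]
16 [0.000,0.078,0.000,0.008,-0.036,0.003,0.088]
17 [0.000,0.078,0.000,0.008,-0.036,0.004,0.088]
18 [0.000,0.078,0.000,0.008,-0.036,0.005,0.088]
19 [0.000,0.078,0.000,0.007,-0.036,0.005,0.088]
20 [0.000,0.078,0.000,0.007,-0.036,0.006,0.088]
21 [0.000,0.000,0.000,-0.002,-0.023,0.028,0.088]
22 [0.000,0.000,0.000,-0.002,-0.023,0.028,0.088]
23 [0.000,0.000,0.000,-0.002,-0.023,0.028,0.088]
```

```bash
python3 -m handwheel '[[0,0,-0.007,0.032,-0.022,-0.002,0.05],[0,0,-0.007,0.032,-0.021,-0.002,0.05],[0,0,-0.007,0.032,-0.021,-0.002,0.05],[0,0,-0.007,0.033,-0.021,-0.002,0.05],[0,0,-0.007,0.033,-0.021,-0.002,0.05]]' && python3 -m handwheel '[[0,0,-0.007,0.033,-0.021,-0.002,0.05],[0,0,-0.007,0.033,-0.020,-0.002,0.05],[0,0,-0.007,0.033,-0.020,-0.002,0.05],[0,0,-0.007,0.033,-0.020,-0.002,0.05],[0,0,-0.007,0.033,-0.020,-0.002,0.05]]'; python3 -m handwheel '[[0,0,-0.007,0.034,-0.02,-0.002,0.05],[0,0.078,0,0.009,-0.036,0,0.05],[0,0.078,0,0.009,-0.036,0.001,0.05],[0,0.078,0,0.009,-0.036,0.001,0.05],[0,0.078,0,0.009,-0.036,0.002,0.05]]'
```

```text
t: 0.77
tcp_pos: [0.2605, -0.4184, 0.2708]
tcp_rot: [[0.967, 0.255, 0.0], [0.255, -0.967, -0.0], [0.0, 0.0, -1.0]]
contact_force: [0.3, 0.4, 0.4]
grip_width: 0.057
t: 1.18
tcp_pos: [0.3925, -0.2766, 0.2811]
tcp_rot: [[0.957, 0.289, 0.0], [0.289, -0.957, -0.001], [0.0, 0.001, -1.0]]
contact_force: [-0.6, -0.7, -0.3]
grip_width: 0.05
t: 1.6
tcp_pos: [0.4106, -0.0991, 0.2829]
tcp_rot: [[0.908, 0.296, 0.296], [0.281, -0.955, 0.092], [0.31, -0.0, -0.951]]
contact_force: [-0.1, 0.0, 1.6]
grip_width: 0.0501
```

```bash
python3 -m handwheel '[[0,0.078,0,0.008,-0.036,0.003,0.05],[0,0.078,0,0.008,-0.036,0.003,0.05],[0,0.078,0,0.008,-0.036,0.004,0.05],[0,0.078,0,0.008,-0.036,0.005,0.05],[0,0.078,0,0.007,-0.036,0.005,0.05]]'; python3 -c "
from h import *
st(); T=tool(YR,.78); plan([((.40,.15,.25),T),(knob(0)-.06*T[:,2],T)],.05)"
```

```text
t: 2.02
tcp_pos: [0.3992, 0.085, 0.2832]
tcp_rot: [[0.727, 0.294, 0.621], [0.223, -0.956, 0.191], [0.65, -0.0, -0.76]]
contact_force: [-0.3, 0.0, 0.2]
grip_width: 0.0498
2.0167 [0.3992 0.085  0.2832] [[0.727, 0.294, 0.621], [0.223, -0.956, 0.191], [0.65, -0.0, -0.76]] [-0.33  0.05  0.2 ] 0.04976963645639439 [-0.43 -0.83  2.44  0.53  1.03  0.69]
0 [-0.001,0.037,0.001,-0.003,-0.031,0.019,0.05]
1 [-0.001,0.037,0.001,-0.004,-0.031,0.019,0.05]
2 [0.000,0.000,0.000,0.005,-0.020,0.034,0.05]
3 [0.000,0.000,0.000,0.005,-0.020,0.034,0.05]
```

```bash
python3 -m handwheel '[[0,0.037,0,-0.003,-0.031,0.019,0.05],[0,0.037,0,-0.004,-0.031,0.019,0.05],[0,0,0,0.005,-0.02,0.034,0.05],[0,0,0,0,0,0,0.05]]'; python3 -c "
from h import *
st(); T=tool(YR,.78); plan([(knob(0)-.06*T[:,2],T),(knob(0)-.003*T[:,2],T)],.05)
s=cam('scene');cv2.imwrite('pics/s2.png',cv2.resize(s['pixels'][120:350,60:367],None,fx=2.6,fy=2.6));w=cam('wrist');cv2.imwrite('pics/w2.png',w['pixels'])"
```

```text
t: 2.35
tcp_pos: [0.4128, 0.1741, 0.2262]
tcp_rot: [[0.691, 0.302, 0.657], [0.215, -0.953, 0.212], [0.69, -0.006, -0.724]]
contact_force: [-0.5, 1.0, -1.6]
grip_width: 0.05
2.35 [0.4128 0.1741 0.2262] [[0.691, 0.302, 0.657], [0.215, -0.953, 0.212], [0.69, -0.006, -0.724]] [-0.54  1.01 -1.64] 0.05001626375383422 [-0.02 -0.58  2.47  0.44  0.56  0.95]
0 [-0.006,0.009,0.002,0.007,-0.010,0.019,0.05]
1 [-0.006,0.009,0.002,0.006,-0.010,0.019,0.05]
2 [0.000,0.000,0.000,-0.000,0.000,0.028,0.05]
3 [0.000,0.000,0.000,-0.000,0.000,0.028,0.05]
```

View pics/s2.png

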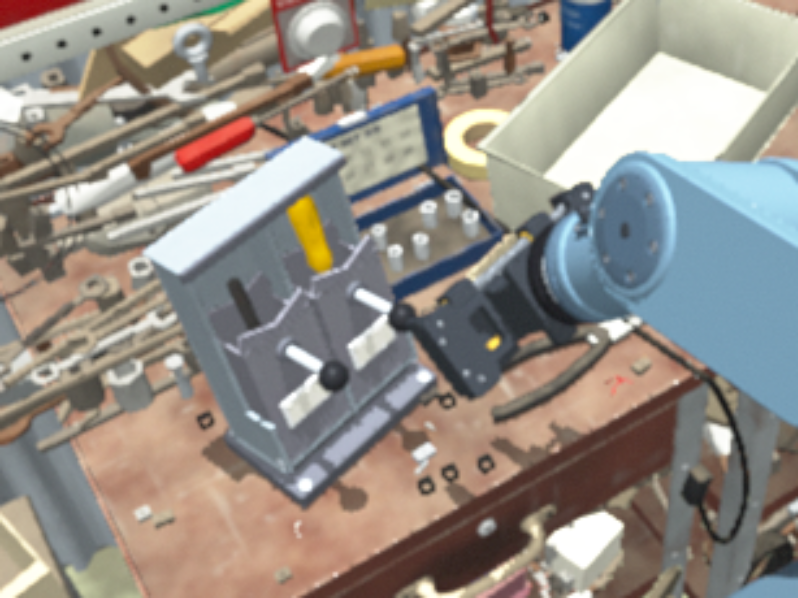

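View pics/w2.png

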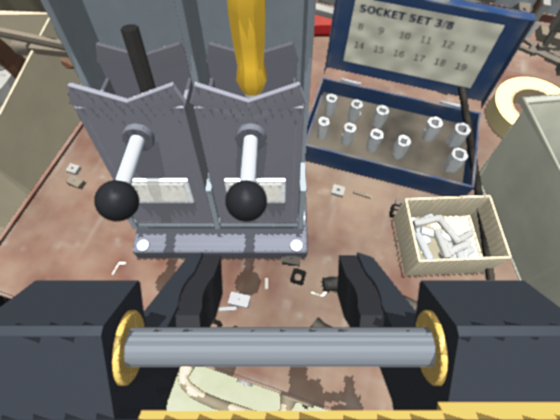

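```bash
python3 -c "
from h import *
w=cam('wrist');P=pts(w)
px=w['pixels'].max(2)[170:235,215:280]; m=(px<50).astype(np.uint8); n,l,s_,c=cv2.connectedComponentsWithStats(m);i=1+np.argmax(s_[1:,4]);print(s_[i],c[i]+[215,170])
q=P[170:235,215:280][l==i]; print(np.nanmedian(q,0), np.nanmin(q,0),np.nanmax(q,0))
M=w['world_from_camera'];u,v=c[i]+[215,170]; z=np.nanmin(w['range_z'][170:235,215:280][l==i])+.013
print('knob',M[:3]@[(u-w['cx'])/w['fx']*z,(v-w['cy'])/w['fy']*z,z,1],knob(0))
"
```

```text
[  9  23  39  32 385] [244.18441558 214.4       ]
[0.46905695 0.21013288 0.17027861] [0.46554826 0.20299552 0.16310519] [0.48489869 0.22597582 0.17471301]
knob [0.38757345 0.16407019 0.36105179] [0.48075603 0.21621942 0.16573586]
```

```bash
python3 -m handwheel '[[-0.006,0.009,0.002,0.006,-0.01,0.019,0.05],[-0.006,0.009,0.002,0.005,-0.009,0.019,0.05],[0,0,0,0,0,0.01,0.05],[0,0,0,0,0,0,0.05]]'; python3 -c "
from h import *
st(); T=tool(YR,.78); plan([(knob(0)-.003*T[:,2],T)],.05)
w=cam('wrist');cv2.imwrite('pics/w3.png',w['pixels'])"
```

```text
t: 2.83
tcp_pos: [0.4522, 0.1982, 0.2096]
tcp_rot: [[0.67, 0.28, 0.687], [0.2, -0.96, 0.197], [0.715, 0.005, -0.699]]
contact_force: [-0.0, 0.3, -0.5]
grip_width: 0.05
2.8333 [0.4522 0.1982 0.2096] [[0.67, 0.28, 0.687], [0.2, -0.96, 0.197], [0.715, 0.005, -0.699]] [-0.02  0.34 -0.54] 0.04998673844297503 [ 0.09 -0.36  2.4   0.42  0.33  1.03]
0 [0.006,-0.008,-0.002,-0.004,-0.005,0.025,0.05]
1 [0.006,-0.008,-0.002,-0.004,-0.005,0.025,0.05]
```

View pics/w3.png

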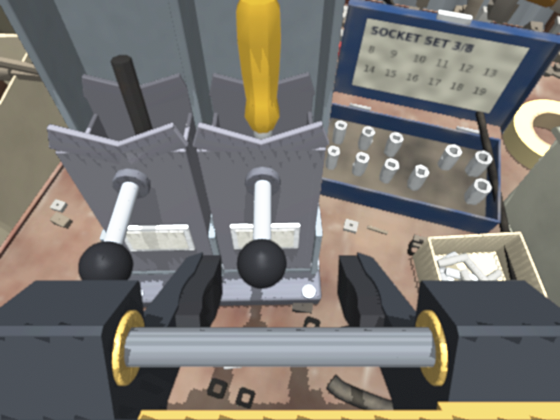

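```bash
python3 -m handwheel '[[0.006,-0.008,-0.002,-0.004,-0.005,0.012,0.05],[0.006,-0.008,-0.002,-0.004,-0.004,0.012,0.05],[0,0,0,0,0,0.012,0.05],[0,0,0,0,0,0.012,0.05],[0,0,0,0,0,0,0.05]]'; python3 -c "
from h import *
st(); T=tool(YR,.78); plan([(knob(0)-.003*T[:,2],T)],.05)
w=cam('wrist');cv2.imwrite('pics/w4.png',w['pixels'])"
```

```text
t: 3.3
tcp_pos: [0.4764, 0.215, 0.1695]
tcp_rot: [[0.681, 0.291, 0.672], [0.206, -0.957, 0.205], [0.703, -0.001, -0.711]]
contact_force: [-0.5, 0.1, 0.3]
grip_width: 0.0501
3.3 [0.4764 0.215  0.1695] [[0.681, 0.291, 0.672], [0.206, -0.957, 0.205], [0.703, -0.001, -0.711]] [-0.51  0.12  0.32] 0.05007447736715435 [ 0.13 -0.15  2.35  0.6   0.21  0.86]
0 [-0.001,0.000,-0.000,0.001,0.000,0.003,0.05]
```

View pics/w4.png

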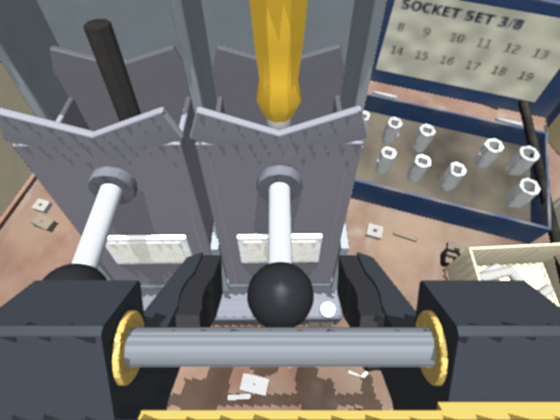

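```bash
python3 -m handwheel '[[0,0,0,0,0,0.003,0.015],[0,0,0,0,0,0,0.015],[0,0,0,0,0,0,0.015],[0,0,0,0,0,0,0.015]]' 12; python3 -c "
from h import *
st(); T=tool(YR,.78); s=manip.state(); k=s['tcp_pos']-knob(0)
plan([(knob(a)+k,T) for a in (.15,.3,.45,.6,.69)],.015)"
```

```text
t: 3.68
tcp_pos: [0.4775, 0.2163, 0.1668]
tcp_rot: [[0.68, 0.293, 0.673], [0.208, -0.956, 0.205], [0.703, 0.001, -0.711]]
contact_force: [-1.3, -26.0, 1.4]
grip_width: 0.0254
3.6833 [0.4775 0.2163 0.1668] [[0.68, 0.293, 0.673], [0.208, -0.956, 0.205], [0.703, 0.001, -0.711]] [ -1.33 -26.01   1.39] 0.025400847997960316 [ 0.13 -0.14  2.35  0.62  0.2   0.84]
0 [-0.001,0.000,0.002,-0.018,-0.000,-0.007,0.015]
1 [0.000,0.000,0.000,-0.019,-0.000,-0.004,0.015]
2 [0.000,0.000,0.000,-0.019,0.000,-0.002,0.015]
3 [0.000,0.000,0.000,-0.019,-0.000,0.001,0.015]
4 [0.000,0.000,0.000,-0.011,0.000,0.002,0.015]
```

```bash
python3 -m handwheel '[[0,0,0,0,0.001,0,0.015],[0,0,0,0,0,0,0.015]]'
```

```text
t: 3.85
tcp_pos: [0.4778, 0.2154, 0.1668]
tcp_rot: [[0.68, 0.292, 0.672], [0.208, -0.956, 0.205], [0.703, 0.0, -0.711]]
contact_force: [-4.8, -8.6, 6.2]
grip_width: 0.0245
```

```bash
python3 -m handwheel '[[0,0,0,-0.009,0.0005,-0.003,0.015],[0,0,0,-0.009,0,-0.003,0.015],[0,0,0,-0.009,0,-0.002,0.015],[0,0,0,-0.009,0,-0.002,0.015],[0,0,0,0,0,0,0.015]]'; python3 -m handwheel '[[0,0,0,-0.009,0,-0.001,0.015],[0,0,0,-0.009,0,-0.001,0.015],[0,0,0,0,0,0,0.015]]'
```

```text
t: 4.27
tcp_pos: [0.4462, 0.2054, 0.1486]
tcp_rot: [[0.679, 0.292, 0.673], [0.208, -0.956, 0.205], [0.704, 0.001, -0.711]]
contact_force: [-4.5, -5.3, 10.5]
grip_width: 0.0241
t: 4.52
tcp_pos: [0.4319, 0.201, 0.1362]
tcp_rot: [[0.681, 0.292, 0.671], [0.209, -0.956, 0.205], [0.702, 0.001, -0.712]]
contact_force: [-1.8, -5.7, 3.1]
grip_width: 0.0242
```

```bash
python3 -m handwheel '[[0,0,0,-0.009,0,0,0.015],[0,0,0,-0.009,0,0.001,0.015],[0,0,0,0,0,0,0.015]]'; python3 -m handwheel '[[0,0,0,-0.006,0,0.001,0.015],[0,0,0,-0.005,0,0.001,0.015],[0,0,0,0,0,0,0.015]]';python3 -c "
from h import *
w=cam('wrist');cv2.imwrite('pics/w5.png',w['pixels']);s=cam('scene');cv2.imwrite('pics/s5.png',cv2.resize(s['pixels'][120:350,60:367],None,fx=2.6,fy=2.6))
p=manip.state()['tcp_pos'];print(p,[(knob(a)+[-.0033,-.0002,.001]).round(4) for a in (.55,.6,.65,.7)])"
```

```text
t: 4.77
tcp_pos: [0.4203, 0.1973, 0.1225]
tcp_rot: [[0.682, 0.292, 0.671], [0.208, -0.957, 0.204], [0.701, 0.0, -0.713]]
contact_force: [5.4, -3.4, -3.7]
grip_width: 0.024
t: 5.02
tcp_pos: [0.4148, 0.1955, 0.1138]
tcp_rot: [[0.682, 0.292, 0.671], [0.208, -0.957, 0.204], [0.701, 0.0, -0.713]]
contact_force: [2.7, -4.0, -2.2]
grip_width: 0.0238
[0.41513527 0.19569057 0.11425713] [array([0.4227, 0.1994, 0.1282]), array([0.4188, 0.1982, 0.1233]), array([0.4153, 0.1971, 0.1182]), array([0.4119, 0.1961, 0.1128])]
```

View pics/w5.png

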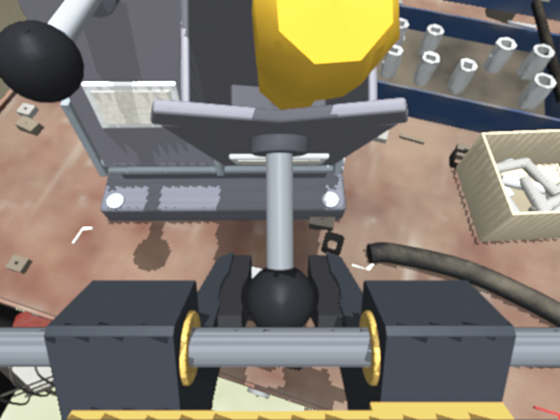

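View pics/s5.png

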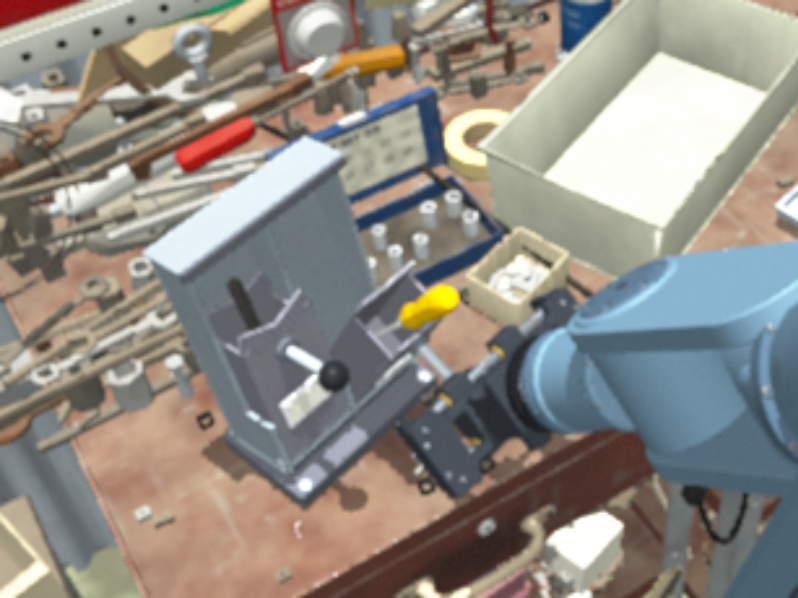

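```bash
python3 -m handwheel '[[0,0,0,0,0,0,0.055],[0,0,0,0,0,0,0.055],[0,0,0,-0.003,0,-0.015,0.055],[0,0,0,-0.005,0,-0.02,0.055],[0,0,0,-0.005,0,-0.03,0.055]]';  python3 -m handwheel '[[0,0,0,-0.005,0,-0.03,0.055],[0,0,0,-0.005,0,-0.03,0.055],[0,0,0,0,0,0,0.055]]'; python3 -c "
from h import *
w=cam('wrist');cv2.imwrite('pics/w6.png',w['pixels']);s=cam('scene');cv2.imwrite('pics/s6.png',cv2.resize(s['pixels'][120:350,60:367],None,fx=2.6,fy=2.6))
st()"
```

```text
t: 5.53
tcp_pos: [0.3931, 0.1961, 0.1346]
tcp_rot: [[0.681, 0.303, 0.667], [0.21, -0.953, 0.219], [0.702, -0.009, -0.712]]
contact_force: [-0.9, 0.3, 0.2]
grip_width: 0.0542
t: 5.78
tcp_pos: [0.3822, 0.2016, 0.1627]
tcp_rot: [[0.678, 0.313, 0.665], [0.214, -0.95, 0.229], [0.703, -0.013, -0.711]]
contact_force: [-0.3, -0.6, 0.4]
grip_width: 0.0549
5.8833 [0.3823 0.2018 0.1611] [[0.679, 0.314, 0.664], [0.214, -0.949, 0.23], [0.702, -0.014, -0.712]] [ 0.01  0.03 -0.24] 0.055418836359882505 [ 0.09 -0.46  2.57  0.58  0.31  0.85]
```

View pics/w6.png

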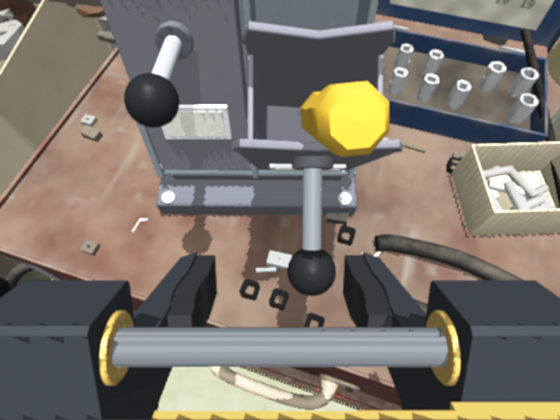

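View pics/s6.png

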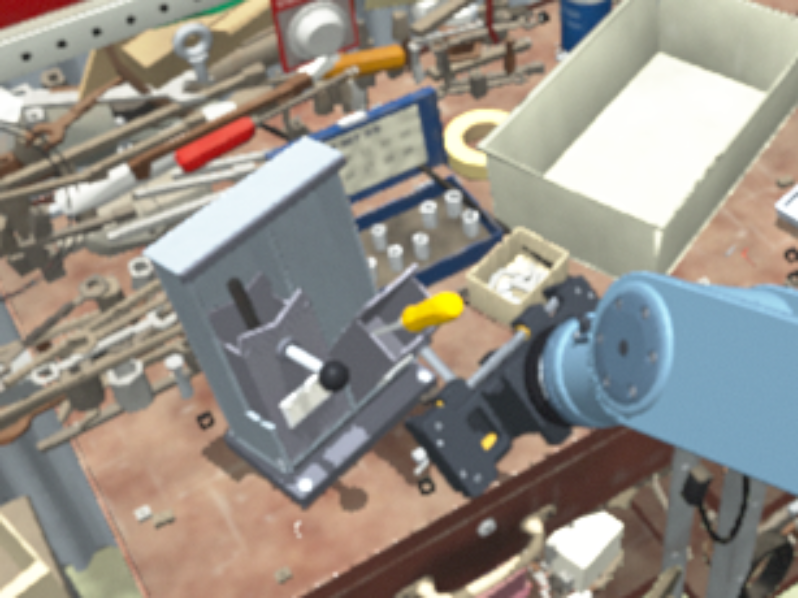

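```bash
cat >> h.py <<'E'
def yel(d,lo=(18,140,80),hi=(34,255,255),box=None):
    h=cv2.cvtColor(d["pixels"],cv2.COLOR_BGR2HSV); m=cv2.inRange(h,lo,hi)
    if box: u0,v0,u1,v1=box; k=np.zeros_like(m);k[v0:v1,u0:u1]=1;m=m*k
    n,l,s,c=cv2.connectedComponentsWithStats(m); i=1+np.argmax(s[1:,4]); return l==i,s[i]
E
python3 - <<'E'
from h import *
b={"scene":(195,210,250,270),"top":(170,180,240,240),"wrist":(290,60,410,170)}
for n in b:
    d=cam(n); m,s=yel(d,box=b[n]); P=pts(d)[m]; P=P[~np.isnan(P[:,0])]; Q=np.array([rk(p) for p in P])
    print(n,s,len(Q),"med",np.median(Q,0).round(4)); c=Q.mean(0); U,S,V=np.linalg.svd(Q-c); print(V[0].round(3),c.round(4),np.percentile((Q-c)@V[0],[1,99]).round(4))
    if n=="top": crop(d,"t6",150,150,280,270,5)
E
```

```text
scene [215 232  23  16 236] 233 med [-0.081  -0.039   0.2047]
[-0.545  0.403  0.736] [-0.073  -0.0461  0.1922] [-0.2664  0.0374]
top [203 235   7   5  30] 30 med [-0.0493 -0.0459  0.1789]
[-0.268  0.04   0.963] [-0.0488 -0.0453  0.1776] [-0.044   0.0113]
wrist [ 301   71   91   78 5367] 5353 med [-0.0972 -0.0448  0.2169]
[-0.731 -0.109  0.674] [-0.0941 -0.045   0.2137] [-0.0614  0.0082]
```

View pics/t6.png

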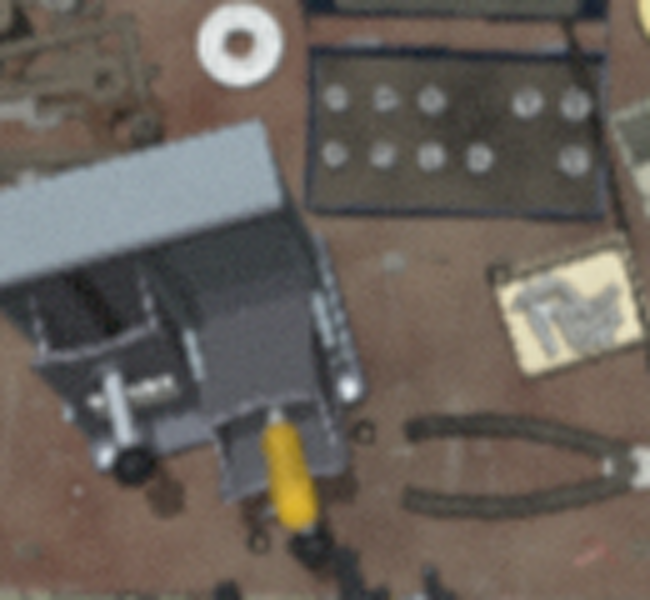

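```bash
python3 - <<'E'
from h import *
b={"scene":(195,210,250,270),"top":(195,225,220,265)}
N=[]
for n in b:
    d=cam(n); m,s=yel(d,lo=(15,110,60),hi=(36,255,255),box=b[n]); v,u=np.nonzero(m); p=np.stack([u,v],1).astype(np.float32)
    vx,vy,x0,y0=cv2.fitLine(p,cv2.DIST_L2,0,.01,.01)[:,0]; t=(p-[x0,y0])@[vx,vy]; print(n,s,(vx,vy,x0,y0),t.min(),t.max())
    M=d["world_from_camera"]; r=lambda a:M[:3,:3]@[(x0+a*vx-d["cx"])/d["fx"],(y0+a*vy-d["cy"])/d["fy"],1]
    nn=np.cross(r(-5),r(5)); nn/=np.linalg.norm(nn); N.append((nn,nn@M[:3,3]))
    if n=="scene":
        ends=[(M[:3,3],r(t.min())),(M[:3,3],r(t.max()))]
a=np.cross(N[0][0],N[1][0]); a/=np.linalg.norm(a)
if a[2]<0:a=-a
p0=np.linalg.lstsq(np.array([N[0][0],N[1][0],a]),[N[0][1],N[1][1],a@[.43,.19,.2]],rcond=None)[0]
print("axis rack",a@EX,a@EY,a[2],"lean",np.arccos(a[2]))
for o,r in ends:
    A=np.stack([a,-r],1); x=np.linalg.lstsq(A,o-p0,rcond=None)[0]; q=p0+a*x[0]; print("end",q.round(4),rk(q).round(4))
d=cam("wrist");P=pts(d); print("cap",rk(np.nanmedian(P[107:128,348:370].reshape(-1,3),0)))
for f in (0,): pass
E
```

```text
scene [214 232  25  16 254] (np.float32(0.93909097), np.float32(-0.34366873), np.float32(226.20473), np.float32(239.32283)) -12.473324 12.218786
top [202 235  12  21 166] (np.float32(0.22805376), np.float32(0.97364855), np.float32(207.49397), np.float32(245.21687)) -10.744457 9.868783
axis rack -0.6799252642868856 -0.06043020464154962 0.7307871272480032 lean 0.7513219649390082
end [0.4836 0.2152 0.1537] [-0.0371 -0.0418  0.1537]
end [0.4175 0.1885 0.2301] [-0.1082 -0.0481  0.2301]
cap [-0.10057287 -0.04764661  0.21680931]
```

```bash
python3 - <<'E'
from h import *
p=manip.state()["tcp_pos"]; print(rk(p))
R=manip.state()["tcp_rot"]
a=np.array([-.68,-.06,.73]);C=np.array([-.102,-.0475,.218]); g=wr(*(C-.027*a)); T=tool(.384,-.3)
print("g",g, T)
plan([(p+[0,0,.06],R),(p+[0,0,.16],tool(.3,.2)),(g-.10*T[:,2],T)],.05)
E
```

```text
[-0.13888326 -0.02548231  0.15916079]
g [0.44031221 0.19778444 0.19829   ] [[ 8.85762703e-01  3.74632151e-01 -2.73998513e-01]
 [ 3.57899764e-01 -9.27173528e-01 -1.10711371e-01]
 [-2.95520207e-01  1.38777878e-17 -9.55336489e-01]]
0 [0.000,0.000,0.000,0.021,-0.000,-0.021,0.05]
1 [0.000,0.000,0.000,0.021,-0.000,-0.021,0.05]
2 [-0.004,-0.115,0.002,0.014,-0.000,-0.014,0.05]
3 [-0.004,-0.115,0.002,0.012,-0.000,-0.016,0.05]
4 [-0.004,-0.115,0.002,0.010,-0.000,-0.017,0.05]
5 [-0.004,-0.115,0.002,0.008,-0.000,-0.018,0.05]
6 [-0.004,-0.115,0.002,0.006,-0.000,-0.019,0.05]
7 [-0.001,-0.100,-0.017,0.016,0.004,0.008,0.05]
8 [-0.001,-0.100,-0.017,0.016,0.004,0.007,0.05]
9 [-0.001,-0.100,-0.017,0.017,0.004,0.005,0.05]
10 [-0.001,-0.100,-0.017,0.017,0.004,0.003,0.05]
11 [-0.001,-0.100,-0.017,0.017,0.005,0.002,0.05]
```

```bash
python3 -m handwheel '[[0,0,0,0.021,0,-0.021,0.05],[0,0,0,0.021,0,-0.021,0.05],[0,0,0,0.014,0,-0.014,0.05],[0,0,0,0,0,0,0.05]]'; python3 -c "
from h import *
st();print(rk(manip.state()['tcp_pos']))"
```

```text
t: 6.52
tcp_pos: [0.3853, 0.2006, 0.2445]
tcp_rot: [[0.676, 0.312, 0.667], [0.212, -0.95, 0.23], [0.706, -0.013, -0.708]]
contact_force: [0.4, -0.4, 0.9]
grip_width: 0.0496
6.5167 [0.3853 0.2006 0.2445] [[0.676, 0.312, 0.667], [0.212, -0.95, 0.23], [0.706, -0.013, -0.708]] [ 0.41 -0.39  0.89] 0.049571258600430726 [ 0.08 -0.69  2.49  0.32  0.59  1.15]
[-0.13540722 -0.02717389  0.24454032]
```

```bash
python3 -m handwheel '[[-0.004,-0.115,0.002,0.014,0,-0.014,0.05],[-0.004,-0.115,0.002,0.012,0,-0.016,0.05],[-0.004,-0.115,0.002,0.01,0,-0.017,0.05],[-0.004,-0.115,0.002,0.008,0,-0.018,0.05],[-0.004,-0.115,0.002,0.006,0,-0.018,0.05]]';python3 - <<'E'
from h import *
a=np.array([-.68,-.06,.73]);C=np.array([-.102,-.0475,.218]); g=wr(*(C-.027*a)); T=tool(.384,-.3)
st()
plan([(g-.10*T[:,2],T)],.05)
E
```

```text
t: 6.93
tcp_pos: [0.3828, 0.1997, 0.3376]
tcp_rot: [[0.937, 0.297, 0.183], [0.29, -0.955, 0.06], [0.193, -0.003, -0.981]]
contact_force: [0.4, 0.6, -0.0]
grip_width: 0.0496
6.9333 [0.3828 0.1997 0.3376] [[0.937, 0.297, 0.183], [0.29, -0.955, 0.06], [0.193, -0.003, -0.981]] [ 0.41  0.62 -0.01] 0.049646180078540096 [ 0.19 -0.36  1.96  0.03  1.35  1.45]
0 [-0.002,-0.099,-0.017,0.015,0.003,0.012,0.05]
1 [-0.002,-0.099,-0.017,0.016,0.004,0.010,0.05]
2 [-0.002,-0.099,-0.017,0.017,0.004,0.009,0.05]
3 [-0.002,-0.099,-0.017,0.017,0.004,0.007,0.05]
4 [-0.002,-0.099,-0.017,0.018,0.004,0.005,0.05]
```

```bash
python3 -m handwheel '[[-0.002,-0.099,-0.017,0.015,0.003,0.012,0.05],[-0.002,-0.099,-0.017,0.016,0.004,0.01,0.05],[-0.002,-0.099,-0.017,0.017,0.004,0.009,0.05],[-0.002,-0.099,-0.017,0.017,0.004,0.007,0.05],[-0.002,-0.099,-0.017,0.018,0.004,0.005,0.05]]'; python3 -m handwheel '[[0,0,0,0,0,0,0.05]]'; python3 - <<'E'
from h import *
a=np.array([-.68,-.06,.73]);C=np.array([-.102,-.0475,.218]); g=wr(*(C-.027*a)); T=tool(.384,-.3)
st()
plan([(g-.013*T[:,2],T)],.05)
w=cam('wrist');cv2.imwrite('pics/w7.png',w['pixels']);s=cam('scene');cv2.imwrite('pics/s7.png',cv2.resize(s['pixels'][120:350,60:367],None,fx=2.6,fy=2.6))
E
```

```text
t: 7.35
tcp_pos: [0.4692, 0.2091, 0.2918]
tcp_rot: [[0.885, 0.377, -0.275], [0.36, -0.926, -0.112], [-0.297, 0.001, -0.955]]
contact_force: [0.2, 0.4, 0.7]
grip_width: 0.0496
t: 7.43
tcp_pos: [0.47, 0.2086, 0.2832]
tcp_rot: [[0.881, 0.376, -0.288], [0.358, -0.927, -0.115], [-0.311, -0.002, -0.951]]
contact_force: [-0.9, -1.1, -3.1]
grip_width: 0.0496
7.4333 [0.47   0.2086 0.2832] [[0.881, 0.376, -0.288], [0.358, -0.927, -0.115], [-0.311, -0.002, -0.951]] [-0.88 -1.08 -3.09] 0.04960825591924762 [ 0.22  0.24  1.52 -0.05  1.69  1.4 ]
0 [-0.001,0.008,0.001,-0.002,-0.001,0.039,0.05]
1 [-0.001,0.008,0.001,-0.002,-0.001,0.039,0.05]
```

View pics/w7.png

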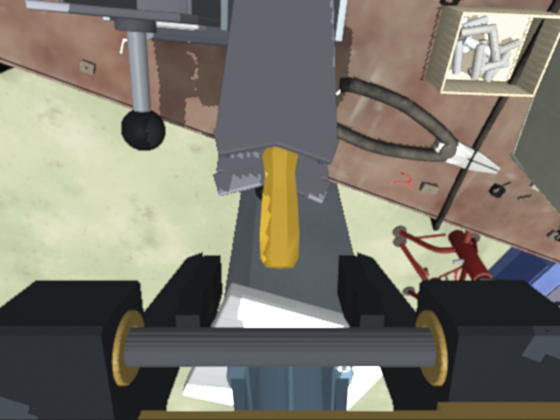

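View pics/s7.png

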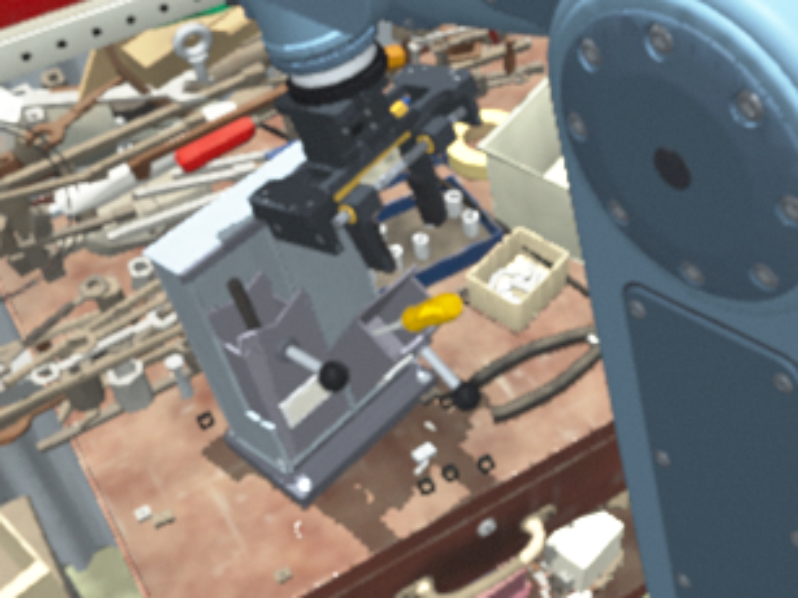

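```bash
python3 - <<'E'
from h import *
d=cam("wrist"); m,s=yel(d,lo=(15,110,60),hi=(36,255,255),box=(230,130,330,275)); P=pts(d)[m]; P=P[~np.isnan(P[:,0])]
x=manip.state(); print(rk(x["tcp_pos"]))
L=(P-x["tcp_pos"])@x["tcp_rot"]; print(s,len(L))
# top ridge: bin along tool x
for lo in np.arange(-.09,.06,.01):
    k=(L[:,0]>lo)&(L[:,0]<lo+.01)
    if k.sum()>20: q=L[k]; print(round(lo+.005,3),k.sum(),"y",np.percentile(q[:,1],[2,50,98]).round(4),"zmin",np.percentile(q[:,2],[3,50]).round(4),"world ridge", rk(x["tcp_pos"]+x["tcp_rot"]@[lo+.005,np.median(q[:,1]),np.percentile(q[:,2],3)]).round(4))
E
```

```text
[-0.05403322 -0.04335412  0.29228313]
[ 261  141   39  120 4086] 4070
-0.025 22 y [-0.0075 -0.0011  0.0056] zmin [0.0814 0.0829] world ridge [-0.1017 -0.0466  0.2218]
-0.015 474 y [-0.0103 -0.0002  0.0102] zmin [0.0765 0.079 ] world ridge [-0.0907 -0.0465  0.2235]
-0.005 748 y [-0.011  -0.0002  0.0111] zmin [0.078  0.0825] world ridge [-0.0816 -0.0457  0.2192]
0.005 727 y [-0.0111 -0.0002  0.0106] zmin [0.0834 0.0882] world ridge [-0.0736 -0.045   0.2111]
0.015 660 y [-0.01   -0.0002  0.0101] zmin [0.0897 0.0945] world ridge [-0.066  -0.0443  0.2022]
0.025 570 y [-0.0089  0.0004  0.0091] zmin [0.0965 0.1015] world ridge [-0.0584 -0.0443  0.1927]
0.035 560 y [-0.0096  0.0004  0.0098] zmin [0.1035 0.1074] world ridge [-0.0509 -0.0436  0.1831]
0.045 278 y [-0.0091 -0.0009  0.0094] zmin [0.1072 0.1103] world ridge [-0.0426 -0.0416  0.1766]
```

```bash
for i in 1 2 3; do python3 -m handwheel '[[0,0,0,0,0,0,0.05]]' | head -2; done; python3 - <<'E'
from h import *
for i in range(4):
    x=manip.state(); d=cam("wrist"); M=d["world_from_camera"]; print(x["t"],x["tcp_pos"].round(4), (x["tcp_rot"].T@(M[:3,3]-x["tcp_pos"])).round(4),x["joint_velocities"].round(3))
E
```

```text
t: 7.67
tcp_pos: [0.4678, 0.2088, 0.2953]
t: 7.75
tcp_pos: [0.4679, 0.2088, 0.2967]
t: 7.83
tcp_pos: [0.468, 0.2087, 0.297]
7.8333 [0.468  0.2087 0.297 ] [ 0.0736 -0.0006 -0.1239] [ 0.     0.008 -0.004 -0.002  0.002  0.002]
7.8833 [0.4681 0.2087 0.2968] [ 0.0736 -0.0006 -0.1239] [ 0.     0.012 -0.004 -0.002  0.001  0.002]
7.9333 [0.4681 0.2087 0.2965] [ 0.0736 -0.0005 -0.1239] [-0.001  0.015 -0.006 -0.002  0.     0.001]
7.9833 [0.4682 0.2087 0.2962] [ 0.0736 -0.0005 -0.1239] [ 0.     0.018 -0.004 -0.002  0.002  0.   ]
```

```bash
cat > m.py <<'E'
from h import *
x=manip.state(); d=cam("wrist"); m,s=yel(d,lo=(15,110,60),hi=(36,255,255),box=(230,130,330,285)); P=pts(d)[m]; P=P[~np.isnan(P[:,0])]
print(x["t"],x["tcp_pos"].round(4),rk(x["tcp_pos"]))
L=(P-x["tcp_pos"])@x["tcp_rot"]; print(s,len(L))
for lo in np.arange(-.09,.06,.01):
    k=(L[:,0]>lo)&(L[:,0]<lo+.01)
    if k.sum()>20: q=L[k]; print(round(lo+.005,3),k.sum(),"y",np.percentile(q[:,1],[2,50,98]).round(4),"zmin",np.percentile(q[:,2],[3,50]).round(4),"world ridge", rk(x["tcp_pos"]+x["tcp_rot"]@[lo+.005,np.median(q[:,1]),np.percentile(q[:,2],3)]).round(4))
E
python3 m.py
```

```text
8.0333 [0.4682 0.2086 0.2959] [-0.05379139 -0.04361429  0.2958561 ]
[ 261  138   38  118 3911] 3900
-0.025 22 y [-0.008   0.0001  0.0079] zmin [0.0856 0.0874] world ridge [-0.1022 -0.0483  0.2211]
-0.015 452 y [-0.0106 -0.0002  0.0095] zmin [0.0799 0.0824] world ridge [-0.091  -0.047   0.2237]
-0.005 704 y [-0.0119 -0.0008  0.0102] zmin [0.0814 0.0857] world ridge [-0.082  -0.0456  0.2193]
0.005 695 y [-0.0114 -0.0008  0.0103] zmin [0.0867 0.0915] world ridge [-0.0739 -0.0449  0.2114]
0.015 619 y [-0.0104 -0.0008  0.0097] zmin [0.0931 0.098 ] world ridge [-0.0662 -0.0443  0.2024]
0.025 552 y [-0.0097 -0.0002  0.0087] zmin [0.0996 0.1047] world ridge [-0.0585 -0.0442  0.1933]
0.035 528 y [-0.0099 -0.0002  0.0095] zmin [0.1071 0.111 ] world ridge [-0.0511 -0.0436  0.1832]
0.045 295 y [-0.0099 -0.0015  0.0089] zmin [0.1113 0.1141] world ridge [-0.0429 -0.0416  0.1764]
```

```bash
python3 - <<'E'
from h import *
g=wr(-.082,-.0458,.2005); T=tool(.384,-.3)
st()
plan([(g-.013*T[:,2],T)],.05)
E
```

```text
8.0833 [0.4683 0.2086 0.2955] [[0.888, 0.375, -0.266], [0.358, -0.927, -0.112], [-0.289, 0.004, -0.957]] [0.04 0.47 0.51] 0.0503087362035005 [ 0.22  0.21  1.53 -0.05  1.69  1.41]
0 [0.001,-0.002,-0.000,0.000,-0.000,0.029,0.05]
1 [0.001,-0.002,-0.000,0.000,-0.000,0.029,0.05]
2 [0.001,-0.002,-0.000,0.000,-0.000,0.029,0.05]
```

```bash
python3 -m handwheel '[[0,0,0,0,0,0.02,0.045],[0,0,0,0,0,0.02,0.045],[0,0,0,0,0,0.016,0.045],[0,0,0,0,0,0.01,0.045],[0,0,0,0,0,0,0.045]]';python3 -m handwheel '[[0,0,0,0,0,0.008,0.045],[0,0,0,0,0,0.007,0.045],[0,0,0,0,0,0,0.045],[0,0,0,0,0,0,0.045]]'; python3 - <<'E'
from h import *
g=wr(-.082,-.0458,.2005); T=tool(.384,-.3)
st()
plan([(g-.013*T[:,2],T)],.05)
w=cam('wrist');cv2.imwrite('pics/w8.png',w['pixels']);s=cam('scene');cv2.imwrite('pics/s8.png',cv2.resize(s['pixels'][170:300,150:320],None,fx=4.5,fy=4.5,interpolation=2))
E
```

```text
t: 8.5
tcp_pos: [0.4492, 0.2008, 0.2295]
tcp_rot: [[0.886, 0.375, -0.272], [0.357, -0.927, -0.113], [-0.294, 0.003, -0.956]]
contact_force: [-0.2, 0.8, -0.8]
grip_width: 0.0447
t: 8.83
tcp_pos: [0.4467, 0.1995, 0.2171]
tcp_rot: [[0.888, 0.375, -0.268], [0.358, -0.927, -0.112], [-0.291, 0.004, -0.957]]
contact_force: [-0.8, 0.4, 0.1]
grip_width: 0.0449
8.8333 [0.4467 0.1995 0.2171] [[0.888, 0.375, -0.268], [0.358, -0.927, -0.112], [-0.291, 0.004, -0.957]] [-0.81  0.42  0.14] 0.04485667402780277 [ 0.21  0.23  1.66 -0.05  1.54  1.41]
0 [0.004,-0.005,-0.001,0.000,-0.001,0.004,0.05]
```

View pics/w8.png

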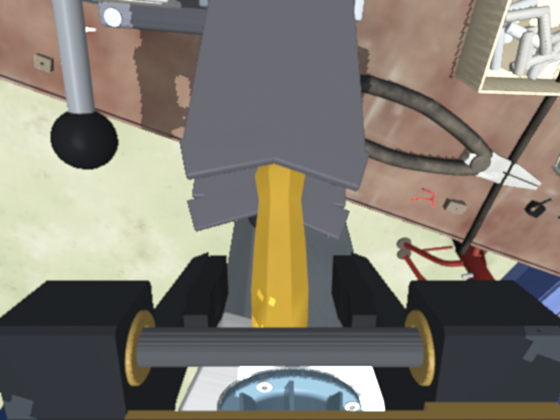

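View pics/s8.png

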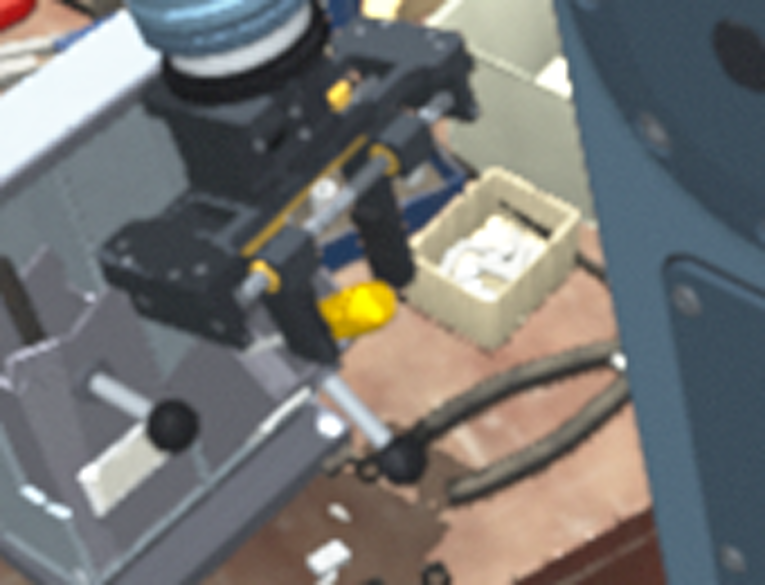

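```bash
python3 -m handwheel '[[0,0,0,0,0,0.004,0.045],[0,0,0,0,0,0,0.01],[0,0,0,0,0,0,0.01],[0,0,0,0,0,0,0.01],[0,0,0,0,0,0,0.01]]' 45; python3 - <<'E'
from h import *
st()
w=cam('wrist');cv2.imwrite('pics/w9.png',w['pixels']);s=cam('scene');cv2.imwrite('pics/s9.png',cv2.resize(s['pixels'][170:300,150:320],None,fx=4.5,fy=4.5,interpolation=2))
E
```

```text
t: 9.35
tcp_pos: [0.4457, 0.1991, 0.2133]
tcp_rot: [[0.888, 0.375, -0.268], [0.358, -0.927, -0.112], [-0.29, 0.004, -0.957]]
contact_force: [0.0, -0.5, 0.3]
grip_width: 0.0222
9.35 [0.4457 0.1991 0.2133] [[0.888, 0.375, -0.268], [0.358, -0.927, -0.112], [-0.29, 0.004, -0.957]] [ 0.01 -0.47  0.33] 0.022233772364941288 [ 0.21  0.23  1.67 -0.05  1.53  1.41]
```

View pics/s9.png

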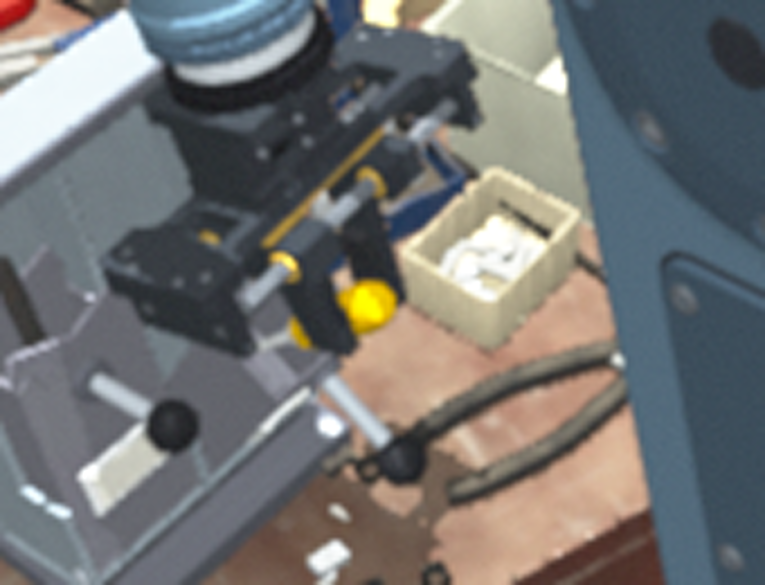

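View pics/w9.png

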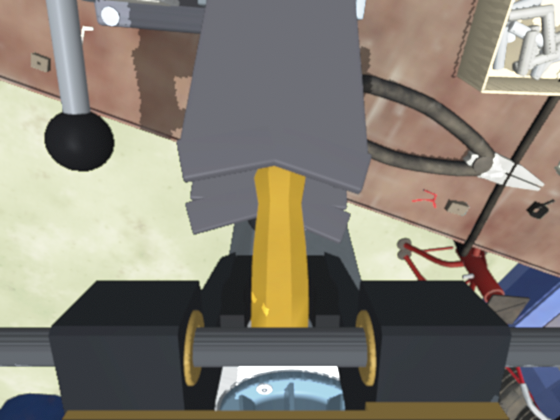

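```bash
python3 - <<'E'
from h import *
p=manip.state()["tcp_pos"];a=-.67*EX-.06*EY+.74*EZ
plan([(p+.14*a,None),(p+.14*a+[0,0,.08],None)],.01)
E
```

```text
0 [0.000,0.000,0.000,-0.030,0.000,-0.018,0.01]
1 [0.000,0.000,0.000,-0.030,0.000,-0.018,0.01]
2 [0.000,0.000,0.000,-0.030,0.000,-0.018,0.01]
3 [0.000,0.000,0.000,-0.030,0.000,-0.018,0.01]
4 [0.000,0.000,0.000,-0.008,0.000,-0.026,0.01]
5 [0.000,0.000,0.000,-0.008,0.000,-0.026,0.01]
6 [0.000,0.000,0.000,-0.008,0.000,-0.026,0.01]
```

```bash
python3 -m handwheel '[[0,0,0,-0.008,0,-0.005,0.01],[0,0,0,-0.016,0,-0.01,0.01],[0,0,0,-0.016,0,-0.01,0.01],[0,0,0,-0.016,0,-0.01,0.01],[0,0,0,-0.016,0,-0.01,0.01]]';python3 -m handwheel '[[0,0,0,-0.016,0,-0.01,0.01],[0,0,0,-0.016,0,-0.01,0.01],[0,0,0,0,0,0,0.01]]'; python3 - <<'E'
from h import *
st()
w=cam('wrist');cv2.imwrite('pics/w10.png',w['pixels']);s=cam('scene');cv2.imwrite('pics/s10.png',cv2.resize(s['pixels'][120:350,60:367],None,fx=2.6,fy=2.6,interpolation=2))
E
```

```text
t: 9.87
tcp_pos: [0.3927, 0.178, 0.2781]
tcp_rot: [[0.887, 0.375, -0.269], [0.358, -0.927, -0.112], [-0.291, 0.004, -0.957]]
contact_force: [0.3, 0.8, -0.2]
grip_width: 0.022
t: 10.12
tcp_pos: [0.3701, 0.169, 0.3086]
tcp_rot: [[0.889, 0.375, -0.264], [0.358, -0.927, -0.112], [-0.287, 0.005, -0.958]]
contact_force: [0.1, 0.1, -1.7]
grip_width: 0.0223
10.1167 [0.3701 0.169  0.3086] [[0.889, 0.375, -0.264], [0.358, -0.927, -0.112], [-0.287, 0.005, -0.958]] [ 0.14  0.11 -1.67] 0.022297251138454124 [ 0.18 -0.04  1.77 -0.06  1.7   1.37]
```

View pics/s10.png

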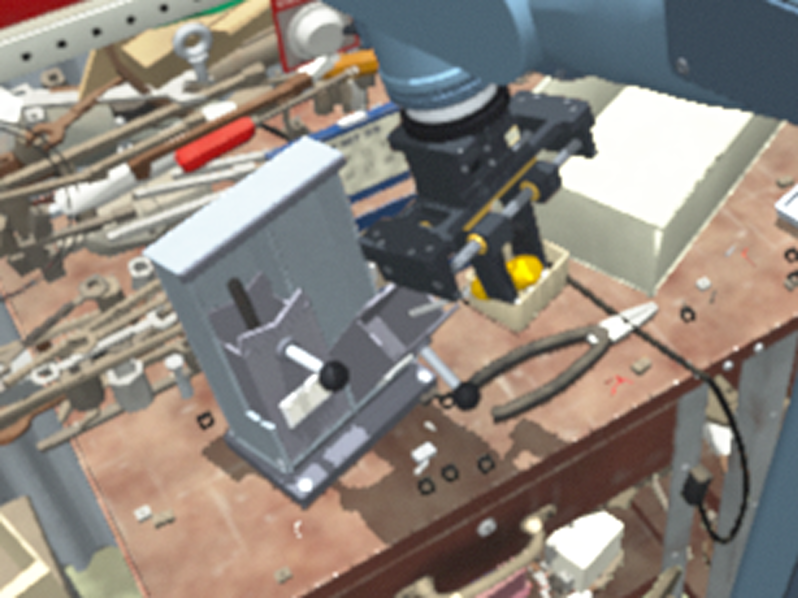

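View pics/w10.png

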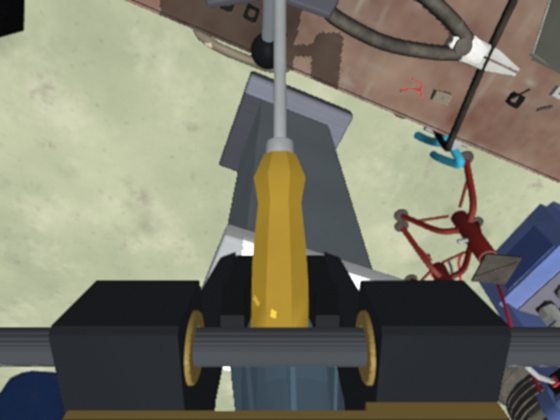

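```bash
python3 -m handwheel '[[0,0,0,-0.018,0,-0.014,0.01],[0,0,0,-0.012,0,-0.03,0.01],[0,0,0,-0.01,0,-0.034,0.01],[0,0,0,-0.01,0,-0.034,0.01],[0,0,0,0,0,0,0.01]]'; python3 - <<'E'
from h import *
s=manip.state()
w=cam('wrist');cv2.imwrite('pics/w11.png',w['pixels']);P=pts(w)
m,_=yel(w,lo=(15,110,60),hi=(36,255,255),box=(230,130,330,285));
L=(P-s["tcp_pos"])@s["tcp_rot"]
for lo in np.arange(-.02,.15,.01):
    k=(abs(L[...,0]-lo)<.005)&(abs(L[...,1])<.013)&(L[...,2]<.2)&(L[...,2]>-.02)
    if k.sum()>10: q=L[k]; print(round(lo,3),k.sum(),"y",np.median(q[:,1]).round(4),"z",np.percentile(q[:,2],[3,50]).round(4))
st()
TY=np.array([-.229,.973,0]); yaw=np.arctan2(-.973,.229)
plan([((.40,-.10,.36),tool(-.5,.1)),((.46,-.28,.20),tool(yaw,.5))],.01)
E
```

```text
t: 10.63
tcp_pos: [0.3584, 0.1642, 0.4329]
tcp_rot: [[0.89, 0.375, -0.26], [0.358, -0.927, -0.111], [-0.282, 0.006, -0.959]]
contact_force: [0.0, 1.0, 0.1]
grip_width: 0.0224
-0.01 1000 y -0.0007 z [-0.0044 -0.0012]
0.0 2121 y -0.0004 z [-0.0038  0.002 ]
0.01 2197 y 0.0004 z [-0.0172  0.008 ]
0.02 1486 y -0.0007 z [0.0103 0.0152]
0.03 1238 y -0.0007 z [0.0175 0.0223]
0.04 1276 y -0.0007 z [0.0232 0.0268]
0.05 831 y -0.0007 z [0.0288 0.0355]
0.06 341 y -0.0003 z [0.0391 0.0461]
0.07 285 y -0.0003 z [0.0486 0.052 ]
0.08 265 y -0.0003 z [0.0544 0.0579]
0.09 263 y -0.0003 z [0.0604 0.0636]
0.1 252 y -0.0007 z [0.0663 0.0696]
0.11 247 y -0.0003 z [0.0722 0.0755]
0.12 63 y -0.0003 z [0.0777 0.0792]
10.6833 [0.3579 0.1642 0.4298] [[0.889, 0.375, -0.263], [0.358, -0.927, -0.111], [-0.285, 0.005, -0.958]] [-0.09  0.84 -2.1 ] 0.022210302733914288 [ 0.18 -0.13  1.62 -0.07  1.94  1.35]
0 [0.010,0.040,0.098,-0.004,0.029,0.009,0.01]
1 [0.010,0.040,0.098,-0.002,0.029,0.009,0.01]
2 [0.010,0.040,0.098,0.001,0.029,0.009,0.01]
3 [0.010,0.040,0.098,0.003,0.029,0.009,0.01]
4 [0.010,0.040,0.098,0.006,0.029,0.008,0.01]
5 [0.010,0.040,0.098,0.008,0.028,0.008,0.01]
6 [0.010,0.040,0.098,0.011,0.027,0.009,0.01]
7 [0.010,0.040,0.098,0.013,0.026,0.009,0.01]
8 [0.010,0.040,0.098,0.015,0.025,0.009,0.01]
9 [-0.031,0.047,0.101,0.015,0.016,0.022,0.01]
10 [-0.031,0.047,0.101,0.016,0.014,0.023,0.01]
11 [-0.031,0.047,0.101,0.016,0.012,0.024,0.01]
12 [-0.031,0.047,0.101,0.016,0.009,0.025,0.01]
13 [-0.031,0.047,0.101,0.015,0.007,0.026,0.01]
14 [-0.031,0.047,0.101,0.015,0.004,0.027,0.01]
15 [-0.031,0.047,0.101,0.014,0.002,0.028,0.01]
16 [-0.031,0.047,0.101,0.013,-0.000,0.028,0.01]
```

View pics/w11.png

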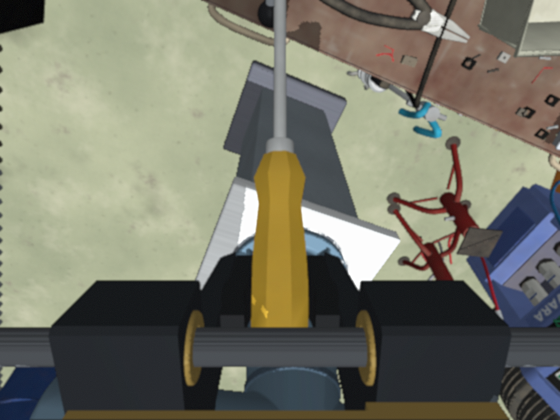

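```bash
python3 - <<'E'
from h import *
t=cam("top"); px=t["pixels"]
for th in (170,150,130,115):
    m=((px.min(2)>th)).astype(np.uint8); m[:, :345]=0;m[:,445:]=0;m[:210]=0;m[285:]=0
    m=cv2.morphologyEx(m,cv2.MORPH_CLOSE,np.ones((5,5)))
    c=max(cv2.findContours(m,0,1)[0],key=cv2.contourArea)[:,0]
    w=np.array([ray(t,u,v,0.027)[:2] for u,v in c],np.float32); print(th,cv2.minAreaRect(w))
P=pts(t); 
m=(P[...,2]>.008)&(P[...,2]<.06); m[:, :345]=0;m[:,445:]=0;m[:215]=0;m[285:]=0
q=P[m][:,:2].astype(np.float32); print(len(q),cv2.minAreaRect(q))
E
```

```text
170 ((0.4763874411582947, -0.35616666078567505), (0.10587962716817856, 0.2237798571586609), 13.26961898803711)
150 ((0.47713205218315125, -0.3563442826271057), (0.10934218764305115, 0.22608582675457), 13.273926734924316)
130 ((0.4772605895996094, -0.35670748353004456), (0.11122680455446243, 0.2284955382347107), 13.180253028869629)
115 ((0.4585225582122803, -0.341139018535614), (0.21287690103054047, 0.27533137798309326), 1.103101372718811)
2608 ((0.4784339666366577, -0.3625803291797638), (0.18603762984275818, 0.31830528378486633), 0.17165103554725647)
```

```bash
python3 -m handwheel '[[0.01,0.04,0.098,-0.004,0.029,0.009,0.01],[0.01,0.04,0.098,-0.002,0.029,0.009,0.01],[0.01,0.04,0.098,0.001,0.029,0.009,0.01],[0.01,0.04,0.098,0.003,0.029,0.009,0.01],[0.01,0.04,0.098,0.006,0.029,0.008,0.01]]';python3 -m handwheel '[[0.01,0.04,0.098,0.008,0.028,0.008,0.01],[0.01,0.04,0.098,0.011,0.027,0.009,0.01],[0.01,0.04,0.098,0.013,0.026,0.009,0.01],[0.01,0.04,0.098,0.015,0.025,0.009,0.01]]'; cat >> h.py <<'E'
TRAY=np.array([.4764,-.3562,0]); TYW=.2316; TY=np.array([-np.sin(TYW),np.cos(TYW),0]); TB=tool(TYW-np.pi/2,.531)
def tgt(h): return TRAY+.075*TY+EZ*(.0265+h)-.0122*TB[:,2]
E
python3 -c "
from h import *
st(); plan([(tgt(.15),TB)],.01)"
```

```text
t: 11.15
tcp_pos: [0.3785, 0.0169, 0.3859]
tcp_rot: [[0.99, -0.11, -0.085], [-0.113, -0.993, -0.036], [-0.08, 0.046, -0.996]]
contact_force: [1.7, 0.9, -0.8]
grip_width: 0.0218
t: 11.48
tcp_pos: [0.3967, -0.0994, 0.3546]
tcp_rot: [[0.873, -0.482, 0.079], [-0.479, -0.876, -0.045], [0.091, 0.002, -0.996]]
contact_force: [0.7, 0.3, -1.0]
grip_width: 0.0226
11.4833 [ 0.3967 -0.0994  0.3546] [[0.873, -0.482, 0.079], [-0.479, -0.876, -0.045], [0.091, 0.002, -0.996]] [ 0.7   0.26 -0.98] 0.02255225054202736 [-0.54 -0.35  1.91  0.    1.49  1.53]
0 [-0.032,0.052,0.100,0.015,0.016,0.022,0.01]
1 [-0.032,0.052,0.100,0.016,0.013,0.024,0.01]
2 [-0.032,0.052,0.100,0.016,0.011,0.025,0.01]
3 [-0.032,0.052,0.100,0.015,0.009,0.026,0.01]
4 [-0.032,0.052,0.100,0.015,0.006,0.027,0.01]
5 [-0.032,0.052,0.100,0.014,0.004,0.028,0.01]
6 [-0.032,0.052,0.100,0.013,0.002,0.029,0.01]
7 [-0.032,0.052,0.100,0.011,-0.000,0.029,0.01]
```

```bash
python3 -m handwheel '[[-0.032,0.052,0.1,0.015,0.016,0.022,0.01],[-0.032,0.052,0.1,0.016,0.013,0.024,0.01],[-0.032,0.052,0.1,0.016,0.011,0.025,0.01],[-0.032,0.052,0.1,0.015,0.009,0.026,0.01],[-0.032,0.052,0.1,0.015,0.006,0.027,0.01]]';python3 -m handwheel '[[-0.032,0.052,0.1,0.014,0.004,0.028,0.01],[-0.032,0.052,0.1,0.013,0.002,0.029,0.01],[-0.032,0.052,0.1,0.011,0,0.029,0.01],[0,0,0,0,0,0,0.01],[0,0,0,0,0,0,0.01]]'; 
python3 -c "
from h import *
st(); plan([(tgt(.06),TB)],.01);w=cam('wrist');cv2.imwrite('pics/w12.png',w['pixels']);s=cam('scene');cv2.imwrite('pics/s12.png',s['pixels']);t=cam('top');crop(t,'t12',330,190,460,300,5)"
```

```text
t: 11.9
tcp_pos: [0.4357, -0.2094, 0.25]
tcp_rot: [[0.498, -0.853, 0.153], [-0.788, -0.519, -0.331], [0.362, 0.044, -0.931]]
contact_force: [0.7, -1.1, -1.5]
grip_width: 0.0222
t: 12.32
tcp_pos: [0.4571, -0.2724, 0.1894]
tcp_rot: [[0.221, -0.968, 0.118], [-0.838, -0.251, -0.485], [0.499, 0.008, -0.866]]
contact_force: [0.8, 0.2, 0.5]
grip_width: 0.0224
12.3167 [ 0.4571 -0.2724  0.1894] [[0.221, -0.968, 0.118], [-0.838, -0.251, -0.485], [0.499, 0.008, -0.866]] [0.84 0.16 0.54] 0.022405664260510598 [-0.57  0.02  2.03 -0.52  0.77  2.63]
0 [-0.001,0.003,0.008,-0.014,-0.000,0.027,0.01]
1 [-0.001,0.003,0.008,-0.014,0.000,0.027,0.01]
2 [-0.001,0.003,0.008,-0.014,0.000,0.027,0.01]
```

View pics/w12.png

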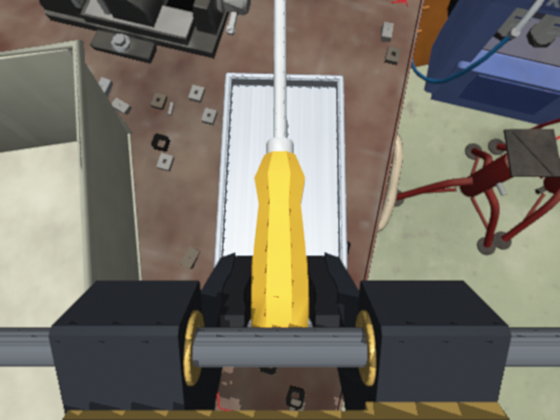

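View pics/t12.png

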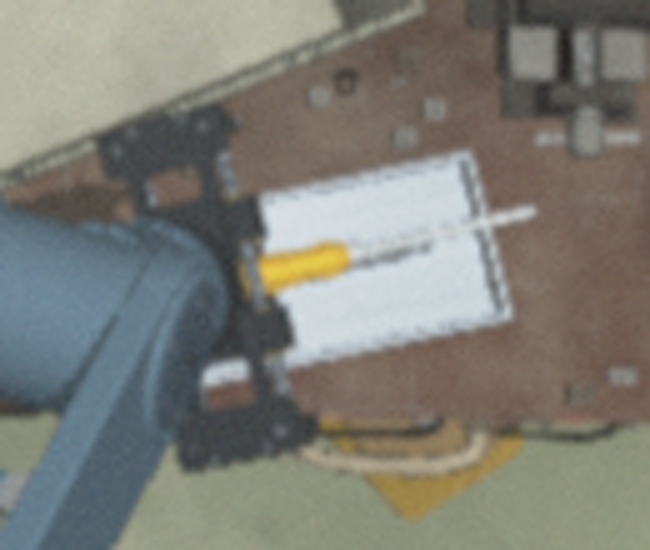

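```bash
python3 - <<'E'
from h import *
s=manip.state(); t=cam("top"); p=ray(t,437.0,231.9,.179); R=s["tcp_rot"]; g=s["tcp_pos"]+.0122*R[:,2]; print("tip",p,"g",g,"len",np.linalg.norm((p-g)[:2]), "dir",(p-g)/np.linalg.norm(p-g))
P=pts(t)
# box rim points near gripper
m=(P[...,0]>.5)&(P[...,0]<.68)&(P[...,1]>-.45)&(P[...,1]<-.1)
for y in np.arange(-.44,-.05,.03):
    k=m&(abs(P[...,1]-y)<.015)&(P[...,2]>.04)&(P[...,2]<.16)
    if k.sum()>3: q=P[k]; i=q[:,0].argmin(); print(round(y,2),q[i].round(3),np.percentile(q[:,2],90).round(3),k.sum())
# gripper body corners at target h=0
for h in (0,.004):
  for sx in (-.0375,.0375):
    for sy in (-.0935,.0935): print(h,(tgt(h)+TB@[sx,sy,.003-.045]).round(3))
s2=cam("scene")
E
```

```text
tip [ 0.50255445 -0.44255143  0.179     ] g [ 0.46069619 -0.27942628  0.18385308] len 0.16840999988396413 dir [ 0.2484466  -0.9682172  -0.02880508]
-0.38 [ 0.611 -0.367  0.117] 0.119 225
-0.35 [ 0.598 -0.336  0.119] 0.122 37
-0.32 [ 0.586 -0.307  0.116] 0.121 38
-0.29 [ 0.572 -0.276  0.123] 0.123 36
-0.26 [ 0.566 -0.249  0.122] 0.122 27
-0.23 [ 0.56  -0.236  0.114] 0.115 5
-0.2 [ 0.532 -0.188  0.115] 0.121 23
-0.17 [ 0.52  -0.158  0.117] 0.124 38
-0.14 [ 0.513 -0.143  0.123] 0.121 22
-0.11 [ 0.501 -0.102  0.116] 0.098 6
0 [ 0.536 -0.204  0.054]
0 [ 0.354 -0.246  0.054]
0 [ 0.551 -0.267  0.092]
0 [ 0.369 -0.309  0.092]
0.004 [ 0.536 -0.204  0.058]
0.004 [ 0.354 -0.246  0.058]
0.004 [ 0.551 -0.267  0.096]
0.004 [ 0.369 -0.309  0.096]
```

View pics/s12.png

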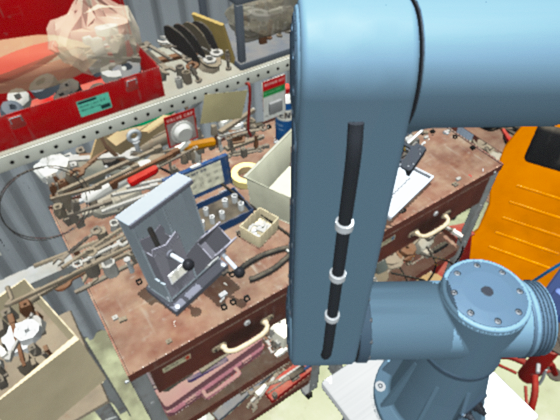

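```bash
cat >> h.py <<'E'
TX=np.array([np.cos(TYW),np.sin(TYW),0]); H=np.array([-np.sin(TYW-.15),np.cos(TYW-.15),0]); TC=tool(TYW-.15-np.pi/2,.531)
def tgt2(h): return TRAY-.021*TX+.075*H+EZ*(.0265+h)-.0122*TC[:,2]
E
python3 - <<'E'
from h import *
n=np.array([1,.415])/np.hypot(1,.415)
for sx in (-.0375,.0375):
  for b in (.042,.07,.1,.13):
    c=tgt2(.003)+TC@[sx,-.0935,-b]; print(sx,b,c.round(3),"clear",((np.array([.520,-.158])-c[:2])@n).round(4))
st(); plan([(tgt2(.10),TC),(tgt2(.04),TC)],.01)
E
```

```text
-0.0375 0.042 [ 0.538 -0.219  0.057] clear 0.0066
-0.0375 0.07 [ 0.537 -0.205  0.081] clear 0.0023
-0.0375 0.1 [ 0.536 -0.19   0.107] clear -0.0024
-0.0375 0.13 [ 0.535 -0.175  0.133] clear -0.007
0.0375 0.042 [ 0.543 -0.284  0.095] clear 0.0265
0.0375 0.07 [ 0.542 -0.269  0.119] clear 0.0221
0.0375 0.1 [ 0.541 -0.254  0.145] clear 0.0175
0.0375 0.13 [ 0.54  -0.239  0.171] clear 0.0128
12.5667 [ 0.4595 -0.2738  0.1953] [[0.216, -0.968, 0.126], [-0.835, -0.25, -0.491], [0.507, 0.0, -0.862]] [-0.33 -0.01 -1.12] 0.022203090117818916 [-0.57  0.01  2.02 -0.52  0.77  2.63]
0 [-0.043,-0.000,0.074,-0.013,0.006,0.026,0.01]
1 [-0.043,-0.000,0.074,-0.013,0.006,0.026,0.01]
2 [0.000,0.000,0.000,-0.015,0.000,0.026,0.01]
3 [0.000,0.000,0.000,-0.015,0.000,0.026,0.01]
```

```bash
python3 - <<'E'
from h import *
t=cam("top"); A=ray(t,330,227,.12);B=ray(t,414,191,.12); print(A,B)
d=(B-A)[:2];d/=np.linalg.norm(d); n=np.array([-d[1],d[0]]); n*=np.sign(n[0])
for dy in (-.15,0,.1,.2,.25):
  for al in (.531,):
    H=np.array([-np.sin(TYW+dy),np.cos(TYW+dy),0]);T=tool(TYW+dy-np.pi/2,al)
    for off in (-.010,-.014):
      G=TRAY+off*TX+(.075*np.cos(dy)-.006)*TY+EZ*.0295-.0122*T[:,2]
      mid=G+.0122*T[:,2]-.075*H-TRAY
      print(dy,off,"mid",(mid@TX).round(3),(mid@TY).round(3),[((A[:2]-(G+T@[-.0375,-.0935,-b])[:2])@n).round(4) for b in (.042,.07,.1)],"ends x",((mid+.0965*H)@TX).round(3),((mid-.093*H)@TX).round(3))
# gripper body thickness along tool z from scene cloud
E
```

```text
[ 0.51604066 -0.1461705   0.12      ] [ 0.62946311 -0.39649419  0.12      ]
-0.15 -0.01 mid -0.021 -0.006 [np.float64(0.0113), np.float64(0.0065), np.float64(0.0014)] ends x -0.007 -0.035
-0.15 -0.014 mid -0.025 -0.006 [np.float64(0.0152), np.float64(0.0104), np.float64(0.0053)] ends x -0.011 -0.039
0 -0.01 mid -0.01 -0.006 [np.float64(0.016), np.float64(0.0133), np.float64(0.0104)] ends x -0.01 -0.01
0 -0.014 mid -0.014 -0.006 [np.float64(0.02), np.float64(0.0172), np.float64(0.0143)] ends x -0.014 -0.014
0.1 -0.01 mid -0.003 -0.006 [np.float64(0.0207), np.float64(0.0194), np.float64(0.0179)] ends x -0.012 0.007
0.1 -0.014 mid -0.007 -0.006 [np.float64(0.0246), np.float64(0.0233), np.float64(0.0219)] ends x -0.016 0.003
0.2 -0.01 mid 0.005 -0.006 [np.float64(0.0265), np.float64(0.0266), np.float64(0.0267)] ends x -0.014 0.023
0.2 -0.014 mid 0.001 -0.006 [np.float64(0.0304), np.float64(0.0305), np.float64(0.0306)] ends x -0.018 0.019
0.25 -0.01 mid 0.009 -0.006 [np.float64(0.0298), np.float64(0.0306), np.float64(0.0314)] ends x -0.015 0.032
0.25 -0.014 mid 0.005 -0.006 [np.float64(0.0337), np.float64(0.0345), np.float64(0.0353)] ends x -0.019 0.028
```

```bash
cat >> h.py <<'E'
dy=.2; H=np.array([-np.sin(TYW+dy),np.cos(TYW+dy),0]);TC=tool(TYW+dy-np.pi/2,.531)
def tgt2(h): return TRAY-.010*TX+(.075*np.cos(dy)-.004)*TY+EZ*(.0265+h)-.0122*TC[:,2]
E
python3 -c "
from h import *
st(); plan([(tgt2(.10),TC),(tgt2(.04),TC)],.01)"
```

```text
12.6167 [ 0.4596 -0.2739  0.1954] [[0.215, -0.968, 0.127], [-0.835, -0.25, -0.491], [0.507, -0.0, -0.862]] [-0.07  0.71 -1.33] 0.022580567265352215 [-0.57  0.01  2.02 -0.52  0.77  2.63]
0 [0.045,-0.000,-0.077,-0.011,0.007,0.027,0.01]
1 [0.045,-0.000,-0.077,-0.012,0.007,0.027,0.01]
2 [0.000,0.000,0.000,-0.015,0.000,0.026,0.01]
3 [0.000,0.000,0.000,-0.015,0.000,0.026,0.01]
```

```bash
python3 -m handwheel '[[0.045,0,-0.077,-0.011,0.007,0.027,0.01],[0.045,0,-0.077,-0.012,0.007,0.027,0.01],[0,0,0,-0.015,0,0.026,0.01],[0,0,0,-0.01,0,0.017,0.01],[0,0,0,0,0,0,0.01]]';python3 -m handwheel '[[0,0,0,0,0,0,0.01],[0,0,0,0,0,0,0.01]]'; python3 -c "
from h import *
st(); plan([(tgt2(.02),TC),(tgt2(.003),TC)],.01);w=cam('wrist');cv2.imwrite('pics/w13.png',w['pixels']);t=cam('top');crop(t,'t13',330,190,460,300,5)"
```

```text
t: 13.03
tcp_pos: [0.4452, -0.2839, 0.0825]
tcp_rot: [[0.362, -0.909, 0.204], [-0.786, -0.416, -0.457], [0.501, 0.005, -0.866]]
contact_force: [-1.6, 0.5, -0.4]
grip_width: 0.0225
t: 13.2
tcp_pos: [0.449, -0.286, 0.0878]
tcp_rot: [[0.359, -0.909, 0.211], [-0.783, -0.417, -0.462], [0.508, 0.001, -0.862]]
contact_force: [0.4, 0.3, -1.4]
grip_width: 0.0225
13.2 [ 0.449  -0.286   0.0878] [[0.359, -0.909, 0.211], [-0.783, -0.417, -0.462], [0.508, 0.001, -0.862]] [ 0.43  0.34 -1.42] 0.02249401465441973 [-0.66  0.17  2.13 -0.61  0.42  2.56]
0 [0.001,-0.001,-0.001,-0.017,0.000,0.026,0.01]
1 [0.000,0.000,0.000,-0.009,0.000,0.015,0.01]
```

View pics/w13.png

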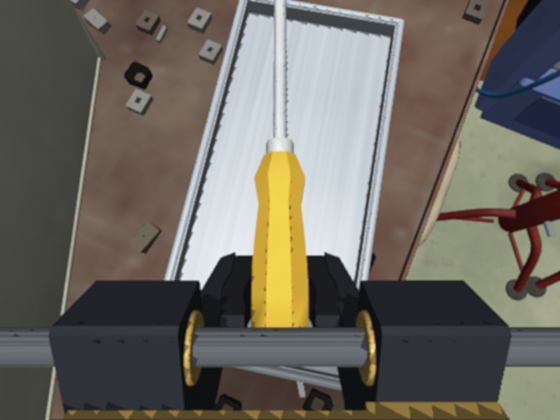

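View pics/t13.png

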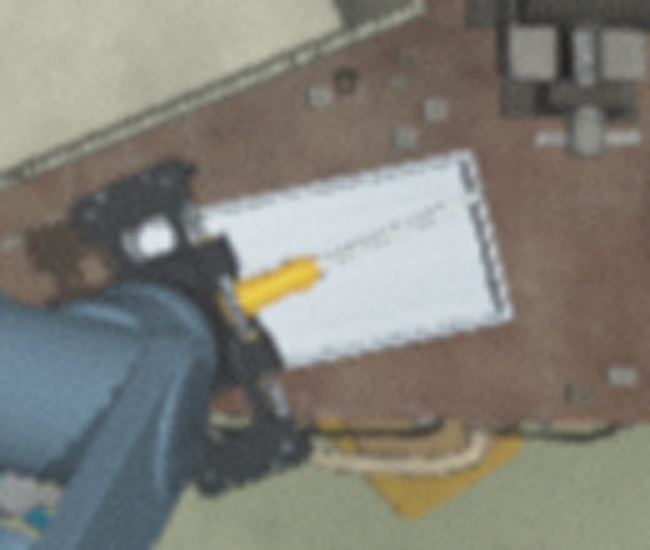

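```bash
python3 - <<'E'
from h import *
t=cam("top"); p=ray(t,426,229.4,.0773)-TRAY; print("tip tray",p@TX,p@TY)
s=manip.state(); g=s["tcp_pos"]+.0122*s["tcp_rot"][:,2]; print("g",((g-TRAY)@TX).round(4),((g-TRAY)@TY).round(4),g[2]); m=g-.075*H-TRAY; print("mid",m@TX,m@TY)
E
```

```text
tip tray 0.021782678425400995 -0.09588595626153837
g -0.0092 0.0685 0.07753190314686509
mid 0.005669474137104543 -0.005010659738322332
```

Tip lands 12 mm inside the end wall and the middle is near the tray's centre. Lowering.

```bash
python3 -m handwheel '[[0,0,0,-0.008,0,0.013,0.01],[0,0,0,-0.008,0,0.013,0.01],[0,0,0,-0.004,0,0.006,0.01],[0,0,0,0,0,0,0.01],[0,0,0,0,0,0,0.01]]'; python3 -c "
from h import *
st(); plan([(tgt2(.003),TC)],.01)
s=manip.state(); g=s['tcp_pos']+.0122*s['tcp_rot'][:,2]; print(g)"
```

```text
t: 13.77
tcp_pos: [0.4477, -0.2845, 0.0488]
tcp_rot: [[0.36, -0.909, 0.21], [-0.784, -0.417, -0.461], [0.506, 0.002, -0.863]]
contact_force: [-0.6, -0.7, -1.2]
grip_width: 0.0221
13.7667 [ 0.4477 -0.2845  0.0488] [[0.36, -0.909, 0.21], [-0.784, -0.417, -0.461], [0.506, 0.002, -0.863]] [-0.62 -0.75 -1.17] 0.02210024451375221 [-0.66  0.27  2.14 -0.75  0.35  2.72]
0 [0.002,0.000,-0.001,-0.004,-0.000,0.008,0.01]
[ 0.45027006 -0.29015001  0.0382815 ]
```

```bash
python3 -m handwheel '[[0,0,0,-0.002,0,0.004,0.01],[0,0,0,-0.002,0,0.003,0.01],[0,0,0,0,0,0,0.01],[0,0,0,0,0,0,0.01]]'; python3 -c "
from h import *
w=cam('wrist');cv2.imwrite('pics/w14.png',w['pixels'])
s=manip.state(); g=s['tcp_pos']+.0122*s['tcp_rot'][:,2]; print(g,s['contact_force'])
P=pts(w); L=(P-s['tcp_pos'])@s['tcp_rot']
for lo in np.arange(.06,.14,.01):
    k=(abs(L[...,0]-lo)<.005)&(abs(L[...,1])<.003)&(L[...,2]<.2)&(L[...,2]>-.02)
    q=P[k]; print(round(lo,3),k.sum(),'world top z',np.percentile(q[:,2],[3,50,97]).round(4))"
```

```text
t: 14.1
tcp_pos: [0.4473, -0.2845, 0.0401]
tcp_rot: [[0.36, -0.909, 0.209], [-0.784, -0.416, -0.46], [0.505, 0.002, -0.863]]
contact_force: [0.2, 0.2, -1.1]
grip_width: 0.0222
[ 0.44992319 -0.29010747  0.02968052] [ 0.18530763  0.31185056 -0.09207988]
0.06 306 world top z [0.0144 0.0312 0.0352]
0.07 274 world top z [0.0148 0.0314 0.0326]
0.08 259 world top z [0.0147 0.0314 0.0326]
0.09 260 world top z [0.0145 0.0313 0.0326]
0.1 247 world top z [0.0148 0.0313 0.0325]
0.11 244 world top z [0.0148 0.0314 0.0326]
0.12 86 world top z [0.0147 0.0311 0.0325]Traceback (most recent call last):
  File "<string>", line 8, in <module>
    q=P[k]; print(round(lo,3),k.sum(),'world top z',np.percentile(q[:,2],[3,50,97]).round(4))
                                                    ~~~~~~~~~~~~~^^^^^^^^^^^^^^^^^^
    return _quantile_unchecked(
        a, q, axis, out, overwrite_input, method, keepdims, weights)
    return _ureduce(a,
                    func=_quantile_ureduce_func,
    ...<5 lines>...
                    overwrite_input=overwrite_input,
                    method=method)
    r = func(a, **kwargs)
    result = _quantile(arr,
                       quantiles=q,
    ...<2 lines>...
                       out=out,
                       weights=wgt)
    slices_having_nans = np.isnan(arr[-1, ...])
                                  ~~~^^^^^^^^^
IndexError: index -1 is out of bounds for axis 0 with size 0
```

View pics/w14.png

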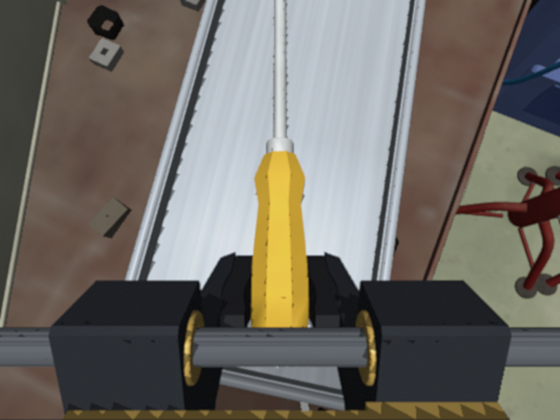

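```bash
python3 -m handwheel '[[0,0,0,-0.0005,0,0.001,0.01],[0,0,0,0,0,0,0.028],[0,0,0,0,0,0,0.034],[0,0,0,0,0,0,0.034],[0,0,0,0,0,0,0.034]]'; python3 -m handwheel '[[0,0,0,0,0,-0.008,0.034],[0,0,0,0,0,-0.02,0.034],[0,0,0,0,0,-0.03,0.034],[0,0,0,0,0,-0.03,0.034]]'; python3 -c "
from h import *
w=cam('wrist');cv2.imwrite('pics/w15.png',w['pixels']);P=pts(w)
m,s=yel(w,lo=(15,110,60),hi=(36,255,255)); print(s,np.nanpercentile(P[m][:,2],[3,50,98]))
st()"
```

```text
t: 14.57
tcp_pos: [0.4475, -0.2847, 0.0392]
tcp_rot: [[0.36, -0.909, 0.209], [-0.784, -0.416, -0.46], [0.506, 0.002, -0.863]]
contact_force: [0.3, 0.1, 1.3]
grip_width: 0.0339
t: 14.9
tcp_pos: [0.428, -0.2432, 0.1146]
tcp_rot: [[0.361, -0.909, 0.207], [-0.785, -0.416, -0.458], [0.503, 0.003, -0.864]]
contact_force: [0.1, -0.2, 0.0]
grip_width: 0.0336
[  95  401  445   19 5235] [0.16981671 0.18312625 0.18510986]
14.95 [ 0.4296 -0.2426  0.1196] [[0.359, -0.909, 0.213], [-0.783, -0.418, -0.461], [0.508, -0.001, -0.861]] [3.69 1.75 0.94] 0.03421967581569251 [-0.6   0.02  2.2  -0.56  0.51  2.55]
```

View pics/w15.png

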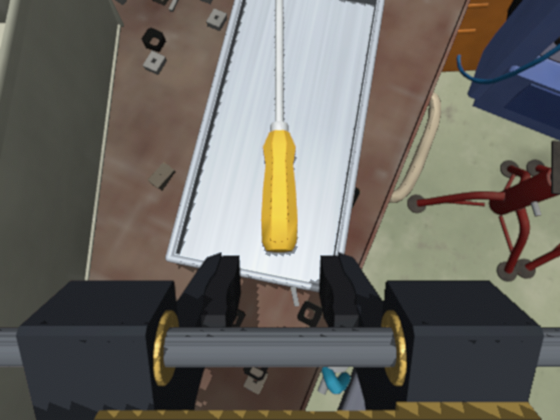

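```bash
python3 - <<'E'
from h import *
V=tool(YR,0)
s=knob(.7)-.040*EX; s[2]=.124
plan([((.43,-.15,.25),tool(-.6,.2)),((.39,.05,.28),V),((s[0],s[1],.22),V),(s,V)],0)
print(s)
E
```

```text
0 [0.032,-0.054,-0.084,-0.001,-0.007,-0.026,0]
1 [0.032,-0.054,-0.084,-0.002,-0.007,-0.026,0]
2 [0.032,-0.054,-0.084,-0.003,-0.008,-0.025,0]
3 [0.032,-0.054,-0.084,-0.003,-0.010,-0.025,0]
4 [0.032,-0.054,-0.084,-0.004,-0.011,-0.024,0]
5 [0.032,-0.054,-0.084,-0.004,-0.012,-0.024,0]
6 [0.011,-0.023,-0.111,-0.017,-0.018,-0.007,0]
7 [0.011,-0.023,-0.111,-0.015,-0.020,-0.007,0]
8 [0.011,-0.023,-0.111,-0.013,-0.021,-0.006,0]
9 [0.011,-0.023,-0.111,-0.011,-0.023,-0.006,0]
10 [0.011,-0.023,-0.111,-0.008,-0.024,-0.005,0]
11 [0.011,-0.023,-0.111,-0.006,-0.025,-0.005,0]
12 [0.011,-0.023,-0.111,-0.003,-0.025,-0.004,0]
13 [0.011,-0.023,-0.111,-0.000,-0.025,-0.004,0]
14 [0.000,0.000,0.000,0.007,-0.033,0.015,0]
15 [0.000,0.000,0.000,0.007,-0.033,0.015,0]
16 [0.000,0.000,0.000,0.007,-0.033,0.015,0]
17 [0.000,0.000,0.000,0.007,-0.033,0.015,0]
18 [0.000,0.000,0.000,0.000,0.000,0.032,0]
19 [0.000,0.000,0.000,0.000,0.000,0.032,0]
20 [0.000,0.000,0.000,0.000,0.000,0.032,0]
[0.37696997 0.18468234 0.124     ]
```

```bash
python3 -m handwheel '[[0.032,-0.054,-0.084,-0.001,-0.007,-0.026,0.034],[0.032,-0.054,-0.084,-0.002,-0.007,-0.026,0],[0.032,-0.054,-0.084,-0.003,-0.008,-0.025,0],[0.032,-0.054,-0.084,-0.003,-0.01,-0.025,0],[0.032,-0.054,-0.084,-0.004,-0.011,-0.024,0]]' 20; python3 -m handwheel '[[0.032,-0.054,-0.084,-0.004,-0.012,-0.024,0],[0.011,-0.023,-0.111,-0.017,-0.018,-0.007,0],[0.011,-0.023,-0.111,-0.015,-0.02,-0.007,0],[0.011,-0.023,-0.111,-0.013,-0.021,-0.006,0],[0.011,-0.023,-0.111,-0.011,-0.023,-0.006,0]]'; python3 -m handwheel '[[0.011,-0.023,-0.111,-0.008,-0.024,-0.005,0],[0.011,-0.023,-0.111,-0.006,-0.025,-0.005,0],[0.011,-0.023,-0.111,-0.003,-0.025,-0.004,0],[0.011,-0.023,-0.111,0,-0.025,-0.004,0]]'; python3 - <<'E'
from h import *
V=tool(YR,0)
s=knob(.7)-.040*EX; s[2]=.124
st();plan([((s[0],s[1],.22),V),(s,V)],0)
t=cam('top');crop(t,'t16',330,190,460,300,5)
E
```

```text
t: 15.37
tcp_pos: [0.43, -0.1718, 0.2131]
tcp_rot: [[0.717, -0.671, 0.188], [-0.642, -0.741, -0.198], [0.272, 0.021, -0.962]]
contact_force: [1.2, -1.1, -0.0]
grip_width: 0.0091
t: 15.78
tcp_pos: [0.4159, -0.0544, 0.2465]
tcp_rot: [[0.974, -0.201, 0.103], [-0.195, -0.979, -0.066], [0.114, 0.045, -0.992]]
contact_force: [-0.1, 0.4, 0.1]
grip_width: 0.0004
t: 16.12
tcp_pos: [0.4015, 0.0469, 0.2585]
tcp_rot: [[0.97, 0.242, 0.011], [0.242, -0.97, -0.025], [0.005, 0.027, -1.0]]
contact_force: [0.8, -0.0, -0.4]
grip_width: 0.0005
16.1167 [0.4015 0.0469 0.2585] [[0.97, 0.242, 0.011], [0.242, -0.97, -0.025], [0.005, 0.027, -1.0]] [ 0.76 -0.03 -0.44] 0.0004963973340694426 [-0.16 -0.23  2.01 -0.02  1.34  1.17]
0 [0.007,-0.001,-0.013,0.002,-0.035,0.009,0]
1 [0.007,-0.001,-0.013,0.003,-0.035,0.009,0]
2 [0.007,-0.001,-0.013,0.003,-0.035,0.009,0]
3 [0.007,-0.001,-0.013,0.004,-0.035,0.009,0]
4 [0.000,0.000,0.000,0.000,0.000,0.032,0]
5 [0.000,0.000,0.000,0.000,0.000,0.032,0]
6 [0.000,0.000,0.000,0.000,0.000,0.032,0]
```

View pics/t16.png

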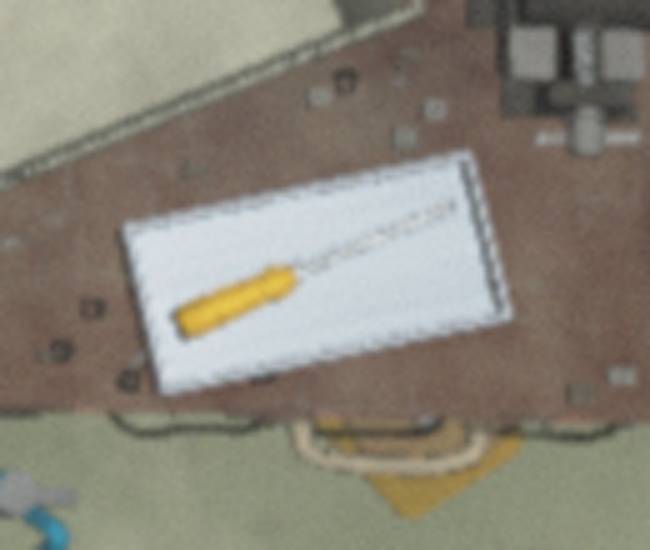

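```bash
python3 -m handwheel '[[0.007,0,-0.013,0.001,-0.035,0.009,0],[0.007,0,-0.013,0.002,-0.035,0.009,0],[0.007,0,-0.013,0.002,-0.035,0.009,0],[0.007,0,-0.013,0.002,-0.035,0.009,0],[0,0,0,0,0,0,0]]'; python3 -m handwheel '[[0,0,0,0,0,0,0],[0,0,0,0,0,0,0]]'; python3 - <<'E'
from h import *
V=tool(YR,0)
s=knob(.7)-.040*EX; s[2]=.124
st();plan([(s,V)],0)
t=cam('wrist');cv2.imwrite('pics/w17.png',t['pixels'])
E
```

```text
t: 16.58
tcp_pos: [0.3705, 0.1864, 0.2182]
tcp_rot: [[0.957, 0.292, 0.001], [0.291, -0.957, 0.004], [0.002, -0.003, -1.0]]
contact_force: [-0.3, 0.5, -0.2]
grip_width: 0.0006
t: 16.75
tcp_pos: [0.3734, 0.1822, 0.2202]
tcp_rot: [[0.958, 0.288, 0.005], [0.288, -0.958, 0.002], [0.005, -0.0, -1.0]]
contact_force: [0.6, 0.0, -0.3]
grip_width: 0.0005
16.75 [0.3734 0.1822 0.2202] [[0.958, 0.288, 0.005], [0.288, -0.958, 0.002], [0.005, -0.0, -1.0]] [ 0.64  0.04 -0.32] 0.0005160240289367866 [ 0.17 -0.16  2.03  0.    1.26  1.44]
0 [-0.000,-0.002,-0.001,0.001,-0.000,0.032,0]
1 [-0.000,-0.002,-0.001,0.001,-0.000,0.032,0]
2 [-0.000,-0.002,-0.001,0.001,-0.000,0.032,0]
```

View pics/w17.png

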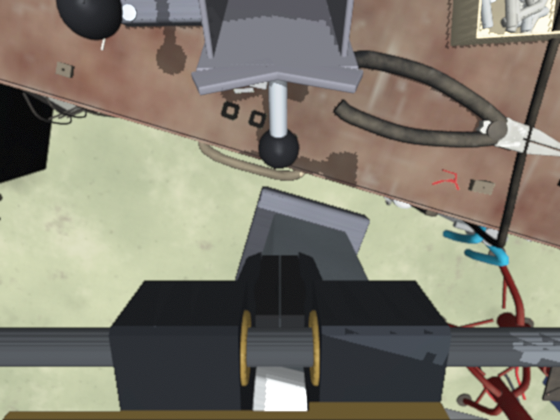

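```bash
python3 -m handwheel '[[0,0,0,0,0,0.032,0],[0,0,0,0,0,0.032,0],[0,0,0,0,0,0.028,0],[0,0,0,0,0,0,0],[0,0,0,0,0,0,0]]'; python3 - <<'E'
from h import *
st()
o=-.024*EX+.012*EZ; w=[]
for q in (.7,.6,.5,.4,.3,.2,.1,.0): w.append((knob(q)+o,None))
plan(w,0)
E
```

```text
t: 17.22
tcp_pos: [0.3734, 0.1815, 0.1278]
tcp_rot: [[0.959, 0.285, 0.002], [0.285, -0.959, 0.002], [0.002, -0.001, -1.0]]
contact_force: [-0.4, -0.0, 0.1]
grip_width: 0.0005
17.2167 [0.3734 0.1815 0.1278] [[0.959, 0.285, 0.002], [0.285, -0.959, 0.002], [0.002, -0.001, -1.0]] [-0.38 -0.05  0.11] 0.0005338616719054157 [ 0.16 -0.01  2.11  0.    1.04  1.45]
0 [0.000,0.000,0.000,0.020,-0.002,0.004,0]
1 [0.000,0.000,0.000,0.007,-0.000,-0.010,0]
2 [0.000,0.000,0.000,0.008,-0.000,-0.010,0]
3 [0.000,0.000,0.000,0.009,-0.000,-0.009,0]
4 [0.000,0.000,0.000,0.010,-0.000,-0.008,0]
5 [0.000,0.000,0.000,0.011,-0.000,-0.007,0]
6 [0.000,0.000,0.000,0.011,-0.000,-0.006,0]
7 [0.000,0.000,0.000,0.012,-0.000,-0.005,0]
```

```bash
python3 -m handwheel '[[0,0,0,0.01,-0.001,0.002,0],[0,0,0,0.01,-0.001,0.002,0],[0,0,0,0.007,0,-0.01,0],[0,0,0,0.008,0,-0.01,0],[0,0,0,0.009,0,-0.009,0]]'; python3 -m handwheel '[[0,0,0,0.01,0,-0.008,0],[0,0,0,0.011,0,-0.007,0],[0,0,0,0.011,0,-0.006,0],[0,0,0,0,0,0,0]]'; python3 - <<'E'
from h import *
st()
t=cam('wrist');cv2.imwrite('pics/w18.png',t['pixels']);s=cam('scene');cv2.imwrite('pics/s18.png',cv2.resize(s['pixels'][120:350,60:367],None,fx=2.6,fy=2.6,interpolation=2))
E
```

```text
t: 17.63
tcp_pos: [0.4142, 0.1961, 0.156]
tcp_rot: [[0.958, 0.287, 0.001], [0.287, -0.958, 0.0], [0.001, -0.0, -1.0]]
contact_force: [-13.1, -4.4, 11.6]
grip_width: 0.0006
t: 17.97
tcp_pos: [0.4499, 0.2065, 0.1792]
tcp_rot: [[0.958, 0.286, 0.013], [0.286, -0.958, 0.004], [0.014, 0.0, -1.0]]
contact_force: [0.1, 0.7, -0.0]
grip_width: 0.0008
17.9667 [0.4499 0.2065 0.1792] [[0.958, 0.286, 0.013], [0.286, -0.958, 0.004], [0.014, 0.0, -1.0]] [ 0.12  0.65 -0.03] 0.0008085064730444652 [0.19 0.09 1.89 0.   1.15 1.47]
```

View pics/s18.png

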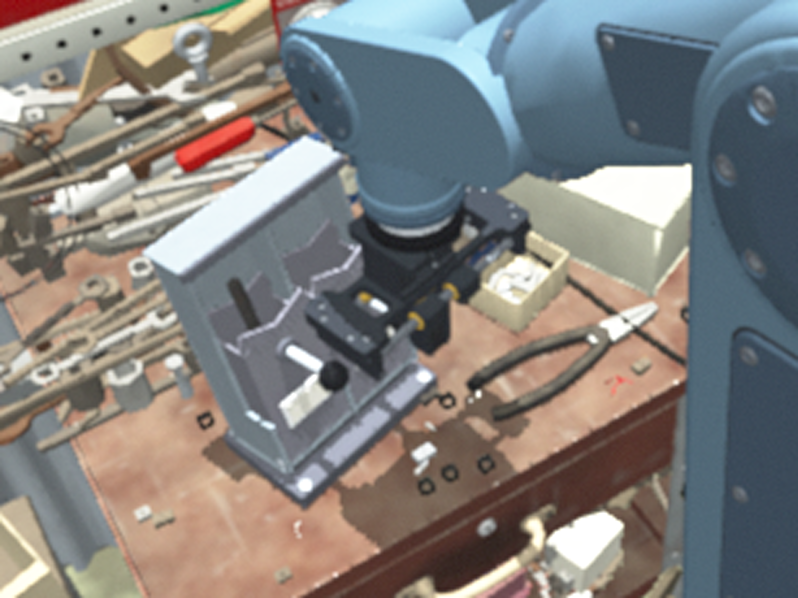

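View pics/w18.png

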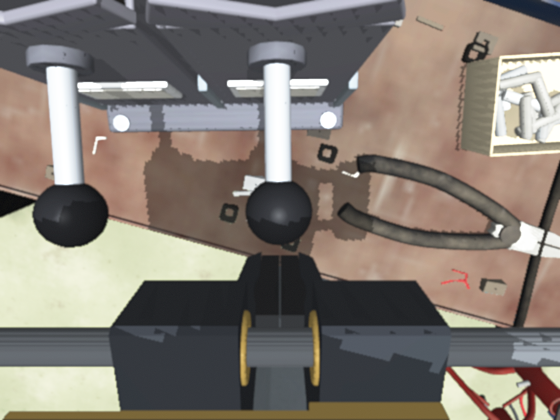

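```bash
python3 -m handwheel '[[0,0,0,-0.03,0,0,0],[0,0,0,-0.03,0,-0.02,0],[0,0,0,0,0.03,-0.03,0],[0,0,0,0,0.04,-0.03,0],[0,0,0,0,0.04,-0.03,0]]';python3 -m handwheel '[[0,0,0,0,0.04,0,0],[0,0,0,0,0.04,0,0],[0,0,0,0,0,0,0],[0,0,0,0,0,0,0],[0,0,0,0,0,0,0]]'; python3 - <<'E'
from h import *
st()
s=cam('scene');cv2.imwrite('pics/s19.png',s['pixels']);t=cam('top');cv2.imwrite('pics/t19.png',t['pixels'])
for d,b in ((s,[(215,243),(188,265)]),(t,[(204,235),(177,243)])):
    for u,v in b:
        p=d['pixels'][v-9:v+10,u-9:u+10].max(2); m=(p<60).astype(np.uint8); n,l,q,c=cv2.connectedComponentsWithStats(m); i=1+np.argmax(q[1:,4]); print(c[i]+[u-9,v-9],q[i])
m,q=yel(t,lo=(15,90,60),hi=(36,255,255),box=(350,220,440,275)); print(q)
P=pts(t)[m]; print("handle z",np.nanmedian(P[:,2]),"handle centre tray",((np.nanmean(P,0)-TRAY)@TX).round(4),((np.nanmean(P,0)-TRAY)@TY).round(4))
E
```

```text
t: 18.48
tcp_pos: [0.414, 0.0961, 0.275]
tcp_rot: [[0.957, 0.289, 0.005], [0.289, -0.957, 0.002], [0.005, -0.001, -1.0]]
contact_force: [1.0, -0.7, 0.0]
grip_width: 0.0004
t: 18.9
tcp_pos: [0.4375, 0.0203, 0.2734]
tcp_rot: [[0.958, 0.286, 0.004], [0.286, -0.958, 0.003], [0.004, -0.002, -1.0]]
contact_force: [0.3, -0.1, 0.2]
grip_width: 0.0005
18.9 [0.4375 0.0203 0.2734] [[0.958, 0.286, 0.004], [0.286, -0.958, 0.003], [0.004, -0.002, -1.0]] [ 0.34 -0.09  0.23] 0.0004824033021073181 [-0.23 -0.15  1.92  0.    1.37  1.05]
[214.21212121 243.84848485] [ 4  6  9  7 33]
[188.97142857 266.6       ] [ 5  6 10  8 35]
[203.85185185 235.37037037] [ 5  6  9  8 54]
[176.84615385 242.75      ] [ 5  5  9  8 52]
[365 244  24  13 139]
handle z 0.03634628437628995 handle centre tray -0.0067 0.0573
```

View pics/s19.png

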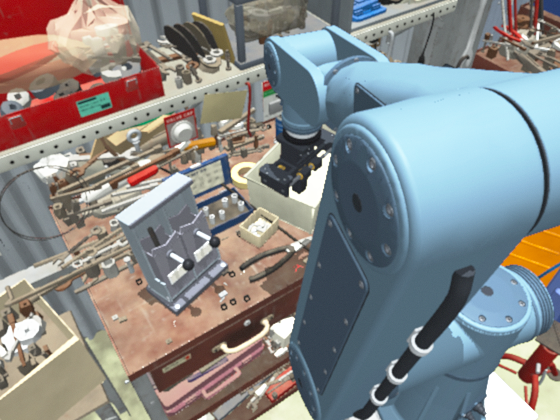

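View pics/t19.png

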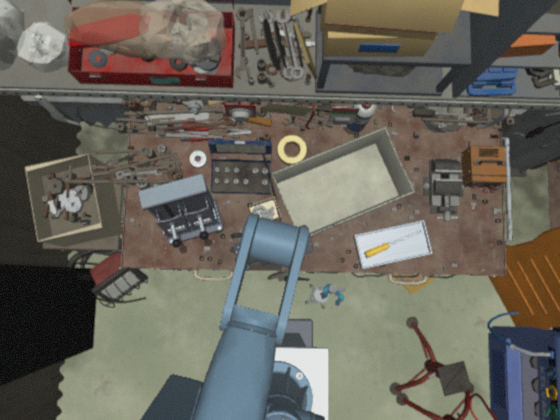

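```bash
python3 -c "
from rig import manip
print(manip.hand_in())"
```

```text
the job is handed in; nothing more can be done
None
```

The screwdriver is lying flat in the steel tray and both bins are shut. I handed the job in at about 19 s of the 72 s; no verdict is reported.

- **What I did:** I pulled the right bin's knob out to about 0.69 rad and drew the screwdriver out along its own axis by the handle. I released it 2–3 mm above the tray floor, then pushed the knob back until the bin was shut.
- **Screwdriver:** Just before release the shaft read level to within 1 mm. Afterwards the top camera shows it inside the rim with its middle about at the tray's centre.
- **Bins:** Both knobs are back within about 1 pixel of where they started.
- **Punch, pliers and bolt box:** They look undisturbed in the last scene and top pictures, though I did not measure them. The arm partly covers the pliers and the bolt box in the top view.
- **Robot:** It stands clear of everything, with about 0 N on the tool.

**Disagreements along the way:**
- The arm takes a few rows to settle, and the height reading swung by about 1 cm right after moves, so I took the readings that mattered after waiting.
- Because of that, I gripped the handle about 21 mm from its end instead of the suggested 38 mm. It held without visible slip.
- I laid the screwdriver 0.2 rad off the tray's long axis so the gripper would clear the large box beside the tray.

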